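# Reload the sprung gas-cartridge dispenser

### The job

Reload the inclined cartridge dispenser: squeeze the follower's release lever, slide the follower all the way back and let it lock in its rear notch. Lay the two short gas cartridges from the rack across the track, then squeeze the lever again, keep it squeezed while you ease the follower forward until it holds both cartridges against the front stop, and let go. Leave the long cartridge in the rack and don't disturb the other things on the bench.

Things in the scene. Friction and masses are not known exactly. Their poses are not given: they have to be found in the camera images.
- track_front (a point): Fixed aluminium feed track, 240 x 106 mm, open on top, its top leaning 25 deg towards the robot. Point: on the ledge plane, mid-width, at the inner face of the front stop (two ears 24 mm high, 42 mm gap between). Axes: y level along the track, front to rear; x across, up the slope away from the robot; z square out of the open top. Approach along -z, 25 deg from vertical.
- track_mid (a point): Track, same axes, on the ledge plane 70 mm behind the front stop. Cartridges lie across (axis along x) on two flat ledges, |x| 17 to 49 mm; between them the floor is open, so fingers reach 30 mm below the ledges for y 24 to 216 mm from the stop. Side walls: inner faces at x = -49 and 49 mm, 14 mm high; on the upper one a steel catch rail, x 49 to 57 mm, up to 24 mm, y 86 to 217 mm.
- guard_bar (a point): Steel guard bar, 8 mm thick, fixed over the upper side of the track along its whole length, with a post at each end; 62 mm up-slope of the track's middle and 85 mm above the ledges (track axes). It blocks a vertical gripper. Point: middle of the bar.
- follower_grip (a point): Grey plastic sprung follower in the track, same axes. Point: between its two pinch tabs, 49 mm above the ledges, 28 mm behind its pushing face (face top 24 mm above ledges). Front tab: fixed plate 30 mm wide in x, front face 20 mm ahead (-y) of the point, top 7 mm above it. Rear tab: the lever's bar. Over both: 44 mm at rest, 35 mm squeezed, middle then 2.5 mm ahead of the point. Pinch along y.
- release_bar (a point): Rear pinch tab: a steel round bar, 10 mm thick, 36 mm long in x, on top of the follower's release lever. Point: its centre. At rest its rear face is 24 mm behind (+y) follower_grip, fully squeezed 15 mm. From the lever a steel arm runs over the upper side wall and back to the pawl on the catch rail.
- follower (a joint): Follower's slide along the track's +y, m: 0 fully forward, 0.15 fully back. Its pushing face is 4 mm + this from the front stop. Locked at 0 (front notch) and at 0.140 (rear notch: let go at 0.143 to 0.149). In between nothing locks: a spring pushes it forward with 3 N (front) to 6 N (rear), damped to about 0.25 m/s. With both short cartridges loaded it rests near 0.040.
- release (a joint): Release lever on the follower, rad: 0 at rest (pawl in a notch), about 0.17 when the pawl rides on the rail unsqueezed, 0.30 fully squeezed towards the front tab (unlocked). Needs 3 to 10 N at the bar; springs back when let go.
- cart_a_mid (a point): Short steel gas cartridge, loose, 86 mm long: 22 mm diameter body for 68 mm, then a domed shoulder and 9 mm neck at its +x end; about 60 g. Point: on its axis, half-way along. It starts lying level in a V place of the rack; grip its middle from above, fingers either side of the axis.
- cart_b_mid (a point): The other short cartridge, the same as cart_a. Either order in the track, neck either way.
- cart_long_mid (a point): Long steel cartridge, 28 mm diameter, 114 mm long, too long for the track; to be left in its place in the rack. Point: on its axis, half-way along.
- rack: Wooden rack, fixed, 70 x 200 mm, 38 mm high; three V places 66 mm apart along its y; which cartridge lies in which varies. Origin: centre of its underside. Cartridges lie along its x on two saddles, 5 mm thick, 42 mm apart; the 37 mm between is clear down to a 6 mm base plate. A short cartridge's axis is 37.6 mm above the bench, the long one's 41.8 mm.
- can_mid (a point): Drinks can, 66 mm diameter, 122 mm high, loose bystander. Point: its centre.
- wrench_grip (a point): Steel wrench, 160 mm long, lying on the bench, loose bystander. Point: on its handle.
- grease_mid (a point): Small white grease jar, 60 mm diameter, 55 mm high, loose bystander. Point: its centre.
Mind the look-alikes: they are no part of the job. Leave any green or orange look-alike of the part that bears cart_b_mid alone.

How it is judged:
On the way, in this order (a step that is already met when the one before it is completed fails the run):
1. the follower is locked in its rear notch, lever at rest, hand off (value of joint follower above 0.135 m and value of joint release below 0.1 rad and contact force between the fingers and anything else below 0.5 N), for 0.2 s.
2. both short cartridges lie across the track in front of the locked follower, let go (all of step 1 and z of cart_a_mid in the frame of track_front between 0.005 and 0.017 m and x of cart_a_mid in the frame of track_front between -0.016 and 0.016 m and y of cart_a_mid in the frame of track_front between 0.005 and 0.14 m and angle between the x axis of each of cart_a_mid, cart_b_mid and the x axis of track_front, either way round below 0.2 rad and z of cart_b_mid in the frame of track_front between 0.005 and 0.017 m and x of cart_b_mid in the frame of track_front between -0.016 and 0.016 m and y of cart_b_mid in the frame of track_front between 0.005 and 0.14 m), for 0.2 s.
3. the lever is kept squeezed by the hand while the follower comes forward past mid-way (value of joint follower between 0.036 and 0.085 m and value of joint release above 0.21 rad and contact force between the fingers and anything else above 1 N), for 0.1 s.
At the end, for the whole second after the job is handed in: Both short cartridges lie across the track (within 0.2 rad of square, 16 mm of its middle, centres 5 to 17 mm above the ledges), centres within 42 mm of the front stop, follower against them at 0.035 to 0.046 m, lever let go (below 0.21 rad), fingers touching nothing (value of joint follower between 0.035 and 0.046 m and value of joint release below 0.21 rad and z of cart_a_mid in the frame of track_front between 0.005 and 0.017 m and x of cart_a_mid in the frame of track_front between -0.016 and 0.016 m and y of cart_a_mid in the frame of track_front between 0.005 and 0.042 m and angle between the x axis of each of cart_a_mid, cart_b_mid and the x axis of track_front, either way round below 0.2 rad and z of cart_b_mid in the frame of track_front between 0.005 and 0.017 m and x of cart_b_mid in the frame of track_front between -0.016 and 0.016 m and y of cart_b_mid in the frame of track_front between 0.005 and 0.042 m and contact force between the fingers and anything else below 0.5 N).
It fails at once if a bystander (long cartridge, can, wrench or grease jar) is moved more than 25 mm (distance of any of cart_long_mid, can_mid, wrench_grip, grease_mid from where it was at the start of the episode above 0.025 m).
It also fails if it takes over 67 s, if anything falls off the work surface, if the arm or the gripper's body presses on something with over 40 N, if the wrist force passes 120 N, or if a joint passes its speed limit or range.

### The arm

A 7-joint arm with a two-finger parallel gripper is mounted at the origin on the work surface. World frame = base frame: x ahead of the robot, y to its left, z up, the work surface at z = 0. Lengths are in m, angles in rad, forces in N, time in s.
With the tool pointing down it reaches from about 0.4 to 0.85 m from the base axis. Payload 6.9 kg.
Tool frame: the origin (TCP) lies where the fingers leave the gripper's body, on its centre line; the fingertips stand 73 mm ahead of it and the grasp point (between the pads) lies 54 mm ahead of it; x points along the fingers, y is the direction in which the jaws open and shut, and the axes are right-handed (so a half turn about x gives the same grasp; the last joint's range is limited). The gripper opens to 85 mm and grips with 20 to 120 N. Pads are 22 mm wide; open, the fingers measure 114 mm over their backs; the gripper's body (76 mm by 85 mm) begins 54 mm behind the grasp point. The pads swing forward as they close: fully open they stand 13 mm farther back than shut.
Start: joints at [1.282, 0.507, -0.238, 1.5, 0.126, 1.149, -0.155], TCP at [0.24, -0.577, 0.304] pointing down, gripper open.
Joint ranges: [-3.08, 3.08], [-0.24, 2.05], [-1.43, 1.35], [0, 2.5], [-1.52, 4.66], [0.17, 1.96], [-2.89, 2.89]. Speed limits (rad/s): [2.39, 2.39, 3.14, 3.14, 3.14, 3.14, 3.14].

### API

Orientations are given as a rotation vector (axis times angle).
In Python, from station import telemetry, vision, ticket gives the robot as it stands.
- The arm moves only by the shell command python3 -m handwheel 'ROWS' [FORCE]. ROWS is JSON, a list of rows, each an object of numbers: "hand": the closure, from 0 (fully open) to 1 (shut); "tx", "ty", "tz": the shift along the tool's x, y, z in units of 0.5 m (1.0 is 0.5 m); "yaw": the turn about the tool's x in units of 360 degrees (1.0 is 360 degrees). In form: [{"hand": .., "tx": .., "ty": .., "tz": .., "yaw": ..}, ...]. A call has 1 to 5 rows; each row shifts and turns the commanded pose from where the row before left it, along the tool's axes as they then stand; what a row does not reach is not made up. A row lasts 1/10 s, in which the tool goes at most 50 mm and 8.59 degrees, less where a joint would pass 70% of its speed; a pose out of reach is approached as far as the arm can. A call with a number of a shift or a turn outside -1 to 1 is refused whole. A call with a gripper value outside its range is refused whole. The fingers move at their own pace and stop on an object; FORCE is the grip in N (left out, the last holds). Time passes only in rows, so rows that do not move let the fingers close. It gives the time, the measured TCP pose, the force and the opening at its end, in the units of the state.
- telemetry.read_state(): the state, without advancing time (a new reading comes with each control period).
- vision.get_image(name): name is "side" or "top"; returns the picture (480x640x3 uint8, red, green, blue); there is no depth.
- vision.camera_model(name): a dict with "intrinsics" (3x3 intrinsics, pixels), "view" (4x4, takes a point from world to camera coordinates). Camera axes: x right, y up, looking along -z (the intrinsics and any distortion apply to the point x, -y, -z); pixel columns grow to the right and rows downward; lengths in m; the calibration is good to about 2 mm. A picture is of the moment at which its call begins. camera_model takes no time and is no camera call.
- ticket.finish_job(): hands the job in, once; it reports no verdict.
Trained networks look in the newest picture that a camera, given by its name, has taken for a name from the list of things; names that differ only in an ending like _2 or _b are one class to them, and where a whole thing is asked for, a point or a joint stands for the part that bears it (a point fixed in the world has none). Each returns a list of dicts, best first, with "confidence" (0 to 1); they miss things now and then, are a little off and sometimes report something else, mostly with a low value. They report only what shows in the picture. A call takes as long as a camera call. They do not tell look-alikes from the thing itself.
- vision.boxes_of(camera, query): "centre" ([column, row] as shares, 0 to 1, of the picture: columns of its width, rows of its height, amid what is visible of it).
- vision.cut_out(camera, query): "pixels" (480x640 bool, what is visible of it) and "centre" ([column, row] as shares, 0 to 1, of the picture: columns of its width, rows of its height, amid what is visible of it).
- vision.place_of(camera, query): "centre" ([column, row] as shares, 0 to 1, of the picture: columns of its width, rows of its height: a listed point, or the origin of a listed thing).
The state is a dict: "t": time; "joint_pos": joint angles; "dq": joint speeds; "joint_torque": joint torques, N m; "tcp_pos": TCP position; "orientation": TCP orientation; "wrist_force": force on the tool from outside, world axes, zero at the start; "wrist_torque": the same for the moment, N m; "gripper_width": finger opening in m.
Only numpy, scipy, OpenCV 4.12 (cv2) and the standard library are available. Lean on these libraries where they do the work, as an engineer would, in place of code of your own. Each camera call takes 0.05 s, during which the arm holds its last target. There are 200 camera calls.

## Working session

There is one attempt and no reset: what is moved stays moved. The work goes in short steps, Python scripts to look and compute and a shell command to move; the robot and the scene stay as the last step left them, time stands still between calls to the robot, and variables do not carry over. Pictures are saved under pics/ and viewed, about 8 in all and at most 12, crops included, and the job is handed in when it is done.

```bash
mkdir -p pics; ls; cat > h.py <<'E'
import numpy as np, cv2
from scipy.spatial.transform import Rotation as R
from scipy.optimize import least_squares
from station import telemetry, vision, ticket
C={n:vision.camera_model(n) for n in("side","top")}
def proj(n,P):
    P=np.atleast_2d(P);V=np.array(C[n]["view"]);K=np.array(C[n]["intrinsics"])
    c=P@V[:3,:3].T+V[:3,3];p=c*[1,-1,-1]@K.T
    return p[:,:2]/p[:,2:]
def ray(n,uv):
    V=np.array(C[n]["view"]);K=np.array(C[n]["intrinsics"])
    d=np.linalg.inv(K)@[uv[0],uv[1],1]*[1,-1,-1]
    Rt=V[:3,:3].T;o=-Rt@V[:3,3];d=Rt@d
    return o,d/np.linalg.norm(d)
def onz(n,uv,z):
    o,d=ray(n,uv);return o+d*(z-o[2])/d[2]
def tri(u1,u2):
    (o,d),(p,e)=ray("side",u1),ray("top",u2)
    A=np.c_[d,-e];s=np.linalg.lstsq(A,p-o,rcond=None)[0]
    a,b=o+d*s[0],p+e*s[1];return (a+b)/2,np.linalg.norm(a-b)
def save(n,f,crop=None,scale=1):
    im=vision.get_image(n)[:,:,::-1]
    if crop:im=im[crop[1]:crop[3],crop[0]:crop[2]]
    cv2.imwrite("pics/"+f,cv2.resize(im,None,fx=scale,fy=scale,interpolation=cv2.INTER_CUBIC))
E
python3 - <<'E'
from h import *
for n in C: print(n,C[n])
save("top","t0.png");save("side","s0.png")
W=np.array([640,480])
for q in ["track_front","track_mid","guard_bar","follower_grip","release_bar","cart_a_mid","cart_long_mid","rack","can_mid","wrench_grip","grease_mid"]:
    r={}
    for n in C:
        r[n]=[(np.round(np.array(d["centre"])*W,1),round(d["confidence"],2)) for d in vision.place_of(n,q)[:5]]
    print(q,[(list(map(float,a)),c) for a,c in r["side"]],'|',[(list(map(float,a)),c) for a,c in r["top"]])
    for a in r["side"]:
        for b in r["top"]:
            p,e=tri(a[0],b[0])
            if e<.02: print("   ",np.round(p,4),round(e,4))
print(telemetry.read_state())
E
```

```text
pics
side {'intrinsics': array([[444.3999999 ,   0.        , 318.8447571 ],
       [  0.        , 444.3999999 , 245.58564207],
       [  0.        ,   0.        ,   1.        ]]), 'view': array([[-0.9286534 , -0.37079404, -0.01070679,  0.5135831 ],
       [ 0.28502537, -0.73172383,  0.61914519, -0.24301494],
       [-0.23740976,  0.57191959,  0.78520354, -1.18133524],
       [ 0.        ,  0.        ,  0.        ,  1.        ]])}
top {'intrinsics': array([[486.48366524,   0.        , 320.27310253],
       [  0.        , 486.48366524, 238.4999695 ],
       [  0.        ,   0.        ,   1.        ]]), 'view': array([[-2.61678681e-02, -9.99577821e-01, -1.26262408e-02,
        -9.47926481e-05],
       [ 9.87389921e-01, -2.78173564e-02,  1.55843953e-01,
        -5.69515307e-01],
       [-1.56129388e-01, -8.38891887e-03,  9.87700987e-01,
        -1.13664196e+00],
       [ 0.00000000e+00,  0.00000000e+00,  0.00000000e+00,
         1.00000000e+00]])}
track_front [([360.9, 187.6], 0.79)] | [([444.6, 252.8], 0.89)]
    [ 0.5247 -0.3023  0.0893] 0.0084
track_mid [([347.9, 201.2], 0.65)] | [([4
[... 980 characters left out ...]
826 0.0122] 0.0122
{'t': 1.2, 'joint_pos': array([ 1.28248319,  0.50752244, -0.23761934,  1.50019318,  0.12573017,
        1.14892896, -0.15480844]), 'dq': array([-0.0002844 ,  0.0002042 ,  0.00027572,  0.00176912, -0.0003674 ,
        0.00092391, -0.00153163]), 'joint_torque': array([-5.49122378e-04, -6.20374560e+01, -2.18478620e+00, -2.49960834e+01,
        1.40361500e-02,  2.27097844e-03,  1.43226947e-05]), 'tcp_pos': array([ 0.23979259, -0.57715691,  0.30386406]), 'orientation': array([ 2.00532735,  0.40011316, -2.00537382]), 'wrist_force': array([ 0.02309579,  0.23017216, -0.12327229]), 'wrist_torque': array([-0.00559579,  0.00027476,  0.01835142]), 'gripper_width': 0.08549636580223365}
```

View pics/t0.png

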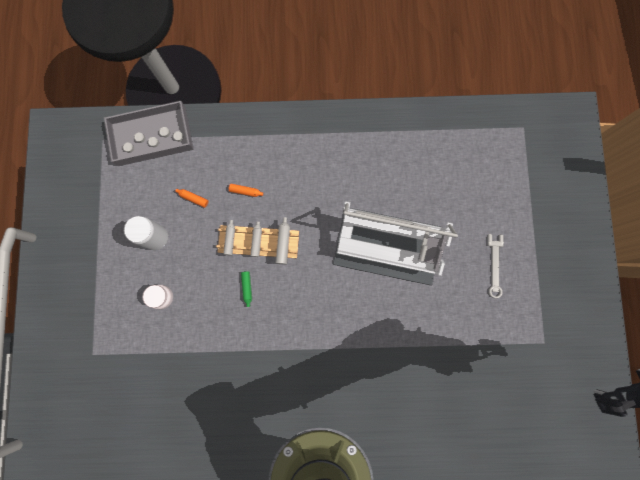

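View pics/s0.png

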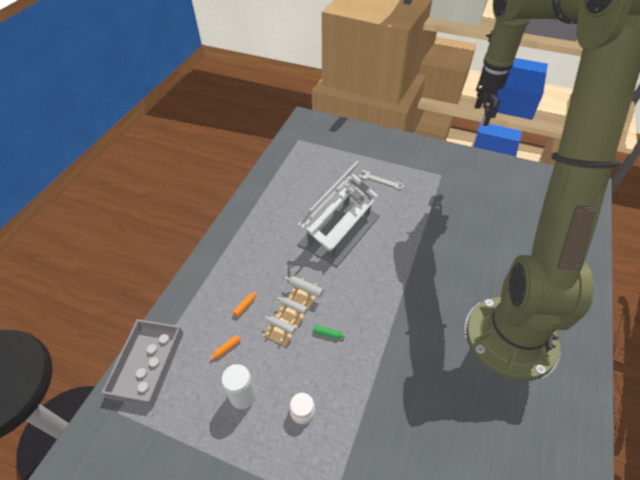

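The top view shows the rack near (258,241): two short carts at (230,237) and (257,239), and the long one at (284,242) nearest the track. Their necks point away from the robot. The track runs from its front stop near (444,253), by the wrench, to its rear near (345,240). Orange and green look-alikes lie loose on the mat. The tool can only point straight down, so I have to fit it around the guard bar by offsetting.

Next I'll fit the poses using the known geometry.

```bash
cat > fit.py <<'E'
from h import *
import json
W=np.array([640,480])
Q=["track_front","track_mid","guard_bar","follower_grip","release_bar","cart_a_mid","cart_long_mid","rack"]
obs=[]
for k in range(3):
    for n in C:
        vision.get_image(n)
        for q in Q:
            for d in vision.place_of(n,q)[:3]:
                if d["confidence"]>.5: obs.append((n,q,(np.array(d["centre"])*W).tolist()))
json.dump(obs,open("obs.json","w"))
E
python3 fit.py; cat > fit2.py <<'E'
from h import *
import json
obs=json.load(open("obs.json"))
L={"track_front":[0,0,0],"track_mid":[0,.07,0],"guard_bar":[.062,.116,.085],"follower_grip":[0,.032,.049],"release_bar":[0,.051,.049]}
def T(p):
    R0=R.from_euler("z",p[3])*R.from_euler("y",-25,degrees=True)
    return R0
def tp(p,l): return T(p).apply(l)+p[:3]
def res(p,cams,full=False):
    r=[]
    for n,q,uv in obs:
        if q in L and n in cams:
            l=np.array(L[q],float)
            if q=="guard_bar": l[1]=p[4]
            d=proj(n,tp(p,l))[0]-uv
            if np.linalg.norm(d)<20 or not full: r.append(d)
            if full=="p": print(n,q,np.round(d,1))
    return np.concatenate(r)
for cams in (["top"],["side"],["top","side"]):
    s=least_squares(res,[.525,-.3,.09,-.2,.116],args=(cams,),loss="soft_l1")
    print(cams,np.round(s.x,4),round(np.abs(s.fun).mean(),2))
res(s.x,["top","side"],"p")
json.dump(s.x.tolist(),open("track.json","w"))
# rack
for q in("rack","cart_a_mid","cart_long_mid"):
    for n in C: print(q,n,[np.round(u).tolist() for m,k,u in obs if m==n and k==q])
E
python3 fit2.py
python3 - <<'E'
from h import *
W=np.array([640,480])
for n in C:
    im=vision.get_image(n)
    for q,z in(("cart_a_mid",.0376),("cart_long_mid",.0418)):
        for d in vision.cut_out(n,q)[:6]:
            m=np.array(d["pixels"]).astype(np.uint8)
            v,u=np.nonzero(m)
            P=np.array([onz(n,(a,b),z)[:2] for a,b in zip(u,v)])
            c=P.mean(0);w,E=np.linalg.eigh(np.cov(P.T));t=(P-c)@E[:,1]
            print(n,q,round(d["confidence"],2),"px",len(u),np.round([u.mean(),v.mean()],1),"xy",np.round(c,4),"ang",round(np.degrees(np.arctan2(E[1,1],E[0,1]))%180,1),"len",round(np.ptp(t),3),"midext",np.round(c+E[:,1]*(t.max()+t.min())/2,4),im[v,u].mean(0).round())
a=vision.get_image("top")[190:310,210:480,::-1]; a=cv2.resize(a,None,fx=2.9,fy=2.9,interpolation=cv2.INTER_CUBIC)
cv2.imwrite("pics/t1.png",a)
E
```

```text
['top'] [ 0.5302 -0.3162  0.012  -0.2989  0.1253] 20.46
['side'] [ 0.5384 -0.3398  0.0477 -0.2243  0.1259] 2.23
['top', 'side'] [ 0.5252 -0.3008  0.0862 -0.2454  0.1195] 12.01
side track_front [0.4 1.7]
side track_mid [1.8 0.6]
side guard_bar [ 0.1 -3.5]
side follower_grip [0.9 3.1]
top track_front [285.5 -47.6]
top track_front [-0.1 -1.9]
top track_mid [-1.9  0.3]
top guard_bar [0.5 4.2]
top follower_grip [1.8 4.3]
top release_bar [-1.8 -2.2]
side track_front [-0.5  0.2]
side track_front [ 13.7 -14.4]
side track_mid [3.7 3.2]
side guard_bar [0.9 0.1]
side follower_grip [ 1.3 -2.3]
side release_bar [-0.8 -2.5]
top track_front [-0.5  1.5]
top track_mid [-1.6 -3.8]
top guard_bar [-0.4  0.1]
top follower_grip [1.9 2.5]
top release_bar [263.4 -47.6]
top release_bar [ 1.2 -1.8]
side track_front [-0.9  1.7]
side track_mid [5.1 0.6]
side guard_bar [-1.6 -2.2]
side follower_grip [0.2 1.1]
side release_bar [-0.3  0.3]
top track_front [1.9 0.3]
top track_mid [-0.5 -4.7]
top guard_bar [-2.  -0.9]
top follower_grip [-0.4  3.2]
top release_bar [-2.2 -4. ]
rack side [[291.0, 313.0], [292.0, 313.0]
[... 646 characters left out ...]
 [0.5621 0.0776] ang 173.0 len 0.118 midext [0.5677 0.0769] [177. 174. 169.]
side cart_long_mid 0.21 px 2677 [338.2 207.6] xy [ 0.5804 -0.2399] ang 84.2 len 0.39 midext [ 0.5776 -0.2673] [185. 185. 184.]
top cart_a_mid 0.64 px 299 [229.4 238.2] xy [0.5774 0.207 ] ang 175.1 len 0.087 midext [0.5796 0.2068] [182. 175. 167.]
top cart_long_mid 0.88 px 514 [282.9 242. ] xy [0.5638 0.0756] ang 174.3 len 0.112 midext [0.5675 0.0753] [181. 174. 166.]
top cart_long_mid 0.57 px 3932 [396.  240.6] xy [ 0.5597 -0.199 ] ang 76.6 len 0.281 midext [ 0.5598 -0.1986] [182. 179. 179.]
top cart_long_mid 0.46 px 521 [495.2 263.6] xy [ 0.4972 -0.4343] ang 175.0 len 0.152 midext [ 0.4927 -0.4339] [188. 183. 178.]
```

View pics/t1.png

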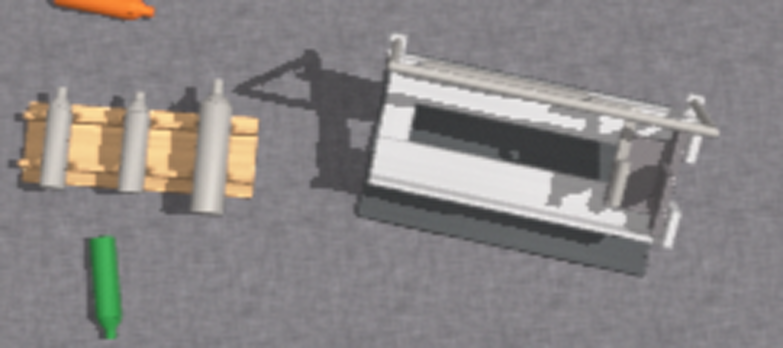

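```bash
cat > fit3.py <<'E'
from h import *
import json
import fit2
from fit2 import *
p0=np.array([.5252,-.3008,.0862,-.2454,.1195])
def good(o):
    n,q,uv=o
    if q not in L: return False
    l=np.array(L[q],float); l[1]=p0[4] if q=="guard_bar" else l[1]
    return np.linalg.norm(proj(n,tp(p0,l))[0]-uv)<10
fit2.obs=[o for o in obs if good(o)]
for cams in (["top"],["side"],["top","side"]):
    s=least_squares(res,p0,args=(cams,),loss="soft_l1")
    print(cams,np.round(s.x,4),round(np.abs(s.fun).mean(),2))
p=s.x; json.dump(p.tolist(),open("track.json","w"))
for a in((390,66),(716,131)):
    uv=(210+a[0]/2.9,190+a[1]/2.9); print("bar end",onz("top",uv,p[2]+.103))
def draw(n,f,crop,sc):
    im=np.ascontiguousarray(vision.get_image(n)[crop[1]:crop[3],crop[0]:crop[2],::-1])
    im=cv2.resize(im,None,fx=sc,fy=sc,interpolation=cv2.INTER_CUBIC)
    def ln(pts,c):
        q=((proj(n,np.array([tp(p,np.array(a)) for a in pts]))-crop[:2])*sc).round().astype(int)
        cv2.polylines(im,[q.reshape(-1,1,2)],False,c,1)
    ln([(.062,0,.085),(.062,.24,.085)],(0,0,255))
    for x,z in((-.049,.014),(.049,.014),(-.049,0),(.017,0),(-.017,0)):ln([(x,0,z),(x,.22,z)],(0,160,0))
    ln([(-.018,.051,.049),(.018,.051,.049)],(255,0,0)); ln([(-.015,.012,.056),(.015,.012,.056)],(255,0,255))
    for x in(-1,1): ln([(x*.021,0,0),(x*.021,0,.024),(x*.049,0,.024),(x*.049,0,0)],(255,160,0))
    return im
a=draw("top","",(325,185,475,300),5.2);b=draw("side","",(280,150,400,270),5.2)
h=570;r=[cv2.resize(i,(400,int(i.shape[0]*400/i.shape[1]))) for i in(a,b)]
H=max(i.shape[0] for i in r)
cv2.imwrite("pics/ov.png",np.hstack([cv2.copyMakeBorder(i,0,H-i.shape[0],0,0,cv2.BORDER_CONSTANT) for i in r]))
E
python3 fit3.py | tail -5
```

```text
['top'] [ 0.5327 -0.3153  0.0232 -0.2628  0.1241] 1.75
['side'] [ 0.5364 -0.3356  0.0531 -0.2287  0.1264] 1.4
['top', 'side'] [ 0.5262 -0.3019  0.0863 -0.2364  0.1201] 1.61
bar end [ 0.60082714 -0.07013674  0.18927505]
bar end [ 0.54542246 -0.30679022  0.18927505]
```

View pics/ov.png

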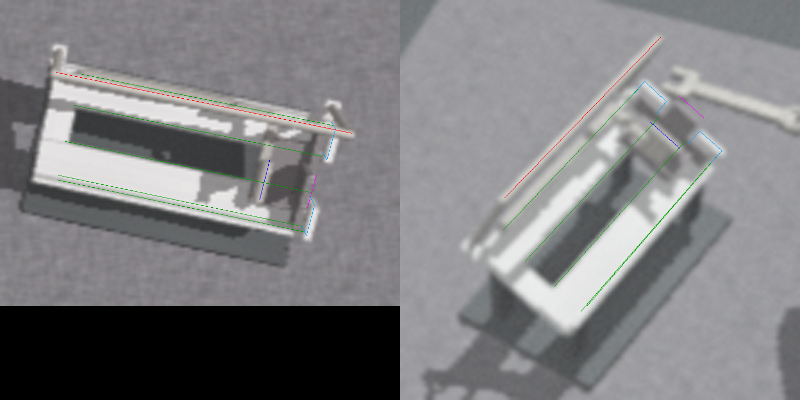

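The overlay fits. In the top view the bar and ears lie within about 1–2 px, and in the side view the ears at (655,95) and (706,148) sit on the model. The bar's ends give a yaw of −0.230, against −0.236 from the fit. I'll use the track origin (0.526, −0.302, 0.086) with yaw −0.233. The next script works out the moves.

```bash
cat > g.py <<'E'
import sys
from h import *
TR=np.array([.526,-.302,.086]);YW=-.233
RT=R.from_euler("z",YW)*R.from_euler("y",-25,degrees=True)
t=np.array([-np.sin(YW),np.cos(YW),0]);u=np.array([np.cos(YW),np.sin(YW),0])
def trk(x,y,z): return RT.apply([x,y,z])+TR
def totrk(p): return RT.inv().apply(np.array(p)-TR)
def go(pos,yd=None,s=None):
    """yd: wanted jaw direction; prints yaw units and shift (units of .5 m) after yaw"""
    s=s or telemetry.read_state();M=R.from_rotvec(s["orientation"]);yaw=0
    if yd is not None:
        Y=M.inv().apply(yd);a=np.arctan2(Y[2],Y[1]);a=(a+np.pi/2)%np.pi-np.pi/2;yaw=a/2/np.pi
        M=M*R.from_euler("x",a)
    d=M.inv().apply(np.array(pos)-s["tcp_pos"])/.5
    print("t",round(s["t"],2),"tcp",np.round(s["tcp_pos"],4),"w",round(s["gripper_width"],4),"F",np.round(s["wrist_force"],1),"q7",np.round(s["joint_pos"][6],2))
    print(" yaw",round(yaw,4),"shift tx,ty,tz",np.round(d,4))
E
python3 - <<'E'
from g import *
g=trk(0,.032,.049); print("grip",g, "bar",trk(.062,.12,.085))
T=g-.009*u; T[2]=g[2]+.054
print("target",T); go(T,t); go([T[0],T[1],.30],t)
E
```

```text
grip [ 0.51324    -0.26608321  0.13040908] bar [ 0.57342854 -0.18992258  0.18923849]
target [ 0.5044832  -0.26400513  0.18440908]
t 4.35 tcp [ 0.2398 -0.5772  0.3039] w 0.0855 F [-0.1  0.1  0.5] q7 -0.15
 yaw 0.0998 shift tx,ty,tz [ 0.239  -0.7316 -0.3704]
t 4.35 tcp [ 0.2398 -0.5772  0.3039] w 0.0855 F [-0.1  0.1  0.5] q7 -0.15
 yaw 0.0998 shift tx,ty,tz [ 0.0078 -0.7316 -0.3704]
```

```bash
python3 -m handwheel '[{"hand":0.25,"yaw":0.02},{"hand":0.25,"yaw":0.02},{"hand":0.25,"yaw":0.02},{"hand":0.25,"yaw":0.02},{"hand":0.25,"yaw":0.02}]' 20
python3 -m handwheel '[{"hand":0.25,"ty":-0.073,"tz":-0.037},{"hand":0.25,"ty":-0.073,"tz":-0.037},{"hand":0.25,"ty":-0.073,"tz":-0.037},{"hand":0.25,"ty":-0.073,"tz":-0.037},{"hand":0.25,"ty":-0.073,"tz":-0.037}]'
python3 -m handwheel '[{"hand":0.25,"ty":-0.073,"tz":-0.037},{"hand":0.25,"ty":-0.073,"tz":-0.037},{"hand":0.25,"ty":-0.073,"tz":-0.037},{"hand":0.25,"ty":-0.073,"tz":-0.037},{"hand":0.25,"ty":-0.073,"tz":-0.037}]'
python3 -m handwheel '[{"hand":0.25}]'
python3 - <<'E'
from g import *
go([.5045,-.264,.1844],t)
save("top","t2.png",(340,170,500,290),2.5)
im=vision.get_image("side")[130:280,270:430,::-1]
im=cv2.resize(im,None,fx=2.5,fy=2.5,interpolation=cv2.INTER_CUBIC);a=cv2.imread("pics/t2.png")
cv2.imwrite("pics/c2.png",np.hstack([cv2.copyMakeBorder(a,0,im.shape[0]-a.shape[0],0,0,0),im]))
s=telemetry.read_state();M=R.from_rotvec(s["orientation"])
for n,o in(("top",(340,170)),("side",(270,130))):
    for k in(-1,1): print(n,k,(proj(n,s["tcp_pos"]+M.apply([.070,k*.032,0]))[0]-o)*2.5)
E
```

```text
t 4.35 tcp [ 0.2398 -0.5772  0.3039] w 0.0855 F [-0.1  0.1  0.5] q7 -0.15
 yaw 0.0998 shift tx,ty,tz [ 0.239  -0.7316 -0.3705]
top -1 [649.8037377  552.00696109]
top 1 [722.93222229 517.1526721 ]
side -1 [531.43676749 -10.03361825]
side 1 [519.18286906 -41.34127944]$[0]: bad value
$[0]: bad value
$[0]: bad value
$[0]: bad value
```

View pics/c2.png

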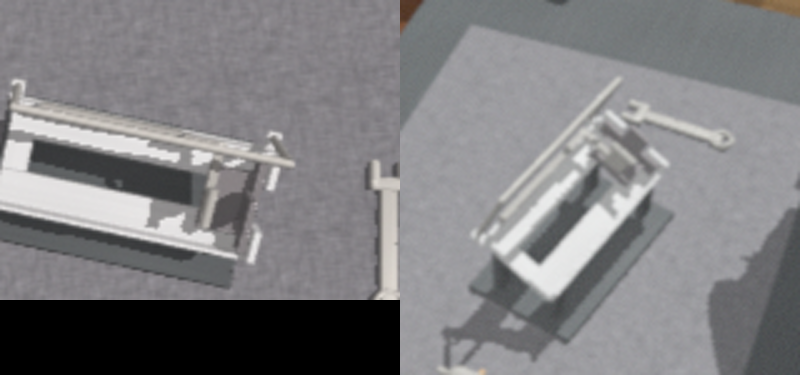

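The picture shows nothing new because the arm never moved. The rows were refused, presumably because every key must be present.

```bash
python3 -m handwheel '[{"hand":0.25,"tx":0,"ty":0,"tz":0,"yaw":0.02},{"hand":0.25,"tx":0,"ty":0,"tz":0,"yaw":0.02},{"hand":0.25,"tx":0,"ty":0,"tz":0,"yaw":0.02},{"hand":0.25,"tx":0,"ty":0,"tz":0,"yaw":0.02},{"hand":0.25,"tx":0,"ty":0,"tz":0,"yaw":0.02}]' 20
```

```text
t: 4.95
tcp_pos: [0.2398, -0.5771, 0.3039]
orientation: [-2.094, 0.252, 2.094]
wrist_force: [-0.0, -0.5, -0.4]
gripper_width: 0.0638
```

```bash

python3 -m handwheel '[{"hand":0.25,"tx":0,"ty":-0.073,"tz":-0.037,"yaw":0},{"hand":0.25,"tx":0,"ty":-0.073,"tz":-0.037,"yaw":0},{"hand":0.25,"tx":0,"ty":-0.073,"tz":-0.037,"yaw":0},{"hand":0.25,"tx":0,"ty":-0.073,"tz":-0.037,"yaw":0},{"hand":0.25,"tx":0,"ty":-0.073,"tz":-0.037,"yaw":0}]'
python3 -m handwheel '[{"hand":0.25,"tx":0,"ty":-0.073,"tz":-0.037,"yaw":0},{"hand":0.25,"tx":0,"ty":-0.073,"tz":-0.037,"yaw":0},{"hand":0.25,"tx":0,"ty":-0.073,"tz":-0.037,"yaw":0},{"hand":0.25,"tx":0,"ty":-0.073,"tz":-0.037,"yaw":0},{"hand":0.25,"tx":0,"ty":-0.073,"tz":-0.037,"yaw":0}]'
python3 - <<'E'
from g import *
go([.5045,-.264,.1844],t)
E
```

```text
t: 5.45
tcp_pos: [0.3731, -0.4198, 0.304]
orientation: [-2.097, 0.247, 2.097]
wrist_force: [1.0, -0.5, -0.8]
gripper_width: 0.064
t: 5.95
tcp_pos: [0.5055, -0.2638, 0.3041]
orientation: [-2.098, 0.247, 2.097]
wrist_force: [-0.6, -0.8, -0.3]
gripper_width: 0.0639
t 5.95 tcp [ 0.5055 -0.2638  0.3041] w 0.0639 F [-0.6 -0.8 -0.3] q7 -1.44
 yaw -0.0003 shift tx,ty,tz [0.2394 0.0008 0.0019]
```

```bash

python3 -m handwheel '[{"hand":0.25,"tx":0.045,"ty":0,"tz":0.002,"yaw":0},{"hand":0.25,"tx":0.045,"ty":0,"tz":0,"yaw":0},{"hand":0.25,"tx":0.045,"ty":0,"tz":0,"yaw":0},{"hand":0.25,"tx":0.04,"ty":0,"tz":0,"yaw":0}]'
python3 - <<'E'
from g import *
go([.5045,-.264,.1844],t)
a=cv2.resize(vision.get_image("top")[200:320,370:500,::-1],None,fx=3,fy=3,interpolation=cv2.INTER_CUBIC)
im=cv2.resize(vision.get_image("side")[100:240,300:430,::-1],None,fx=3,fy=3,interpolation=cv2.INTER_CUBIC)
s=telemetry.read_state();M=R.from_rotvec(s["orientation"])
for n,o,i in(("top",(370,200),a),("side",(300,100),im)):
    for k in(-1,1):
      for z in(-.011,.011):
        q=(proj(n,s["tcp_pos"]+M.apply([.070,k*.032,z]))[0]-o)*3; cv2.circle(i,tuple(int(v) for v in q),2,(0,0,255),-1)
cv2.imwrite("pics/c3.png",np.hstack([cv2.copyMakeBorder(a,0,im.shape[0]-a.shape[0],0,0,0),im]))
E
```

```text
t: 6.35
tcp_pos: [0.5036, -0.2647, 0.2155]
orientation: [-2.097, 0.247, 2.097]
wrist_force: [-0.5, -0.5, 0.0]
gripper_width: 0.0641
t 6.35 tcp [ 0.5036 -0.2647  0.2155] w 0.0641 F [-0.5 -0.5  0. ] q7 -1.45
 yaw -0.0002 shift tx,ty,tz [ 0.0621 -0.0018 -0.0015]
```

View pics/c3.png

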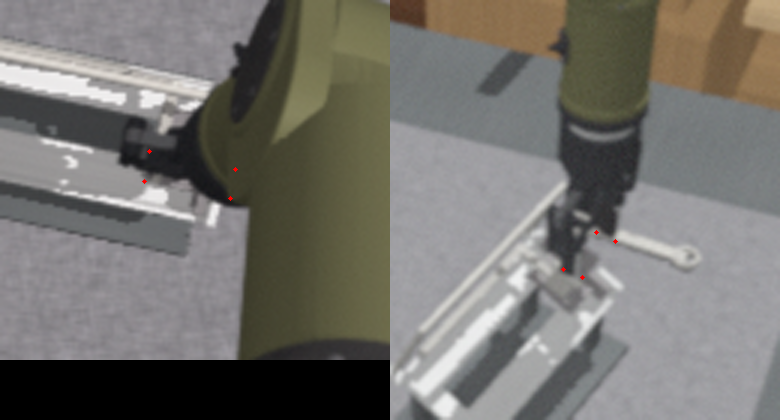

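In the side view the fingertips sit on the red dots, near (572,272) and (605,237), straddling the follower's tabs, and the body is clear of the guard bar. I'll descend in small steps and watch the force.

```bash

python3 -m handwheel '[{"hand":0.25,"tx":0.02,"ty":0,"tz":0,"yaw":0},{"hand":0.25,"tx":0.02,"ty":0,"tz":0,"yaw":0}]'
python3 -m handwheel '[{"hand":0.25,"tx":0.012,"ty":0,"tz":0,"yaw":0},{"hand":0.25,"tx":0.006,"ty":0,"tz":0,"yaw":0}]'
python3 -m handwheel '[{"hand":0.45,"tx":0,"ty":0,"tz":0,"yaw":0},{"hand":0.45,"tx":0,"ty":0,"tz":0,"yaw":0},{"hand":0.45,"tx":0,"ty":0,"tz":0,"yaw":0}]'
```

```text
t: 6.65
tcp_pos: [0.5042, -0.2652, 0.1969]
orientation: [-2.1, 0.248, 2.095]
wrist_force: [1.3, 0.5, 0.1]
gripper_width: 0.0644
t: 6.85
tcp_pos: [0.5035, -0.2649, 0.1869]
orientation: [-2.097, 0.247, 2.097]
wrist_force: [0.1, -1.4, -0.4]
gripper_width: 0.0635
t: 7.15
tcp_pos: [0.5039, -0.2638, 0.1877]
orientation: [-2.097, 0.245, 2.097]
wrist_force: [-0.9, 4.5, 0.6]
gripper_width: 0.0471
```

```bash

python3 -m handwheel '[{"hand":0.7,"tx":0,"ty":-0.003,"tz":0,"yaw":0},{"hand":0.7,"tx":0,"ty":0,"tz":0,"yaw":0},{"hand":0.7,"tx":0,"ty":0,"tz":0,"yaw":0},{"hand":0.7,"tx":0,"ty":0,"tz":0,"yaw":0}]' 50
python3 -c "
from g import *
s=telemetry.read_state();print(R.from_rotvec(s['orientation']).as_matrix().round(3), totrk(s['tcp_pos']-[0,0,.054]))"
```

```text
t: 7.55
tcp_pos: [0.5041, -0.2638, 0.1882]
orientation: [-2.098, 0.248, 2.096]
wrist_force: [-1.5, 2.7, 5.4]
gripper_width: 0.0327
[[ 0.001 -0.233 -0.973]
 [-0.001 -0.973  0.233]
 [-1.     0.001 -0.001]] [-0.00689909  0.03206914  0.05644342]
```

```bash

python3 -m handwheel '[{"hand":0.7,"tx":0,"ty":-0.01,"tz":0,"yaw":0},{"hand":0.7,"tx":0,"ty":-0.02,"tz":0,"yaw":0},{"hand":0.7,"tx":0,"ty":-0.02,"tz":0,"yaw":0}]'
python3 -m handwheel '[{"hand":0.7,"tx":0,"ty":-0.03,"tz":0,"yaw":0},{"hand":0.7,"tx":0,"ty":-0.03,"tz":0,"yaw":0},{"hand":0.7,"tx":0,"ty":-0.03,"tz":0,"yaw":0},{"hand":0.7,"tx":0,"ty":-0.03,"tz":0,"yaw":0}]'
python3 -m handwheel '[{"hand":0.7,"tx":0,"ty":-0.03,"tz":0,"yaw":0},{"hand":0.7,"tx":0,"ty":-0.03,"tz":0,"yaw":0},{"hand":0.7,"tx":0,"ty":-0.02,"tz":0,"yaw":0},{"hand":0.7,"tx":0,"ty":0,"tz":0,"yaw":0}]'
python3 -c "
from g import *
s=telemetry.read_state();print((s['tcp_pos']-[.5041,-.2638,.1882])@t,totrk(s['tcp_pos']-[0,0,.054]))"
```

```text
t: 7.85
tcp_pos: [0.5095, -0.2414, 0.1882]
orientation: [-2.098, 0.254, 2.096]
wrist_force: [-1.9, -5.7, 4.5]
gripper_width: 0.0328
t: 8.25
tcp_pos: [0.5236, -0.1833, 0.1882]
orientation: [-2.099, 0.254, 2.096]
wrist_force: [-2.4, -7.4, 5.2]
gripper_width: 0.0329
t: 8.65
tcp_pos: [0.5334, -0.1424, 0.1882]
orientation: [-2.1, 0.25, 2.096]
wrist_force: [-1.9, -4.3, 6.4]
gripper_width: 0.0328
0.12485365247157412 [-0.00655523  0.15696476  0.05620373]
```

```bash

python3 -m handwheel '[{"hand":0.7,"tx":0,"ty":-0.02,"tz":0,"yaw":0},{"hand":0.7,"tx":0,"ty":-0.014,"tz":0,"yaw":0},{"hand":0.7,"tx":0,"ty":0,"tz":0,"yaw":0}]'
python3 -m handwheel '[{"hand":0.7,"tx":0,"ty":-0.007,"tz":0,"yaw":0},{"hand":0.7,"tx":0,"ty":0,"tz":0,"yaw":0}]'
python3 -m handwheel '[{"hand":0.7,"tx":0,"ty":-0.003,"tz":0,"yaw":0},{"hand":0.7,"tx":0,"ty":0,"tz":0,"yaw":0}]'
python3 -c "
from g import *
s=telemetry.read_state();print((s['tcp_pos']-[.5041,-.2638,.1882])@t,s['wrist_force']@t,totrk(s['tcp_pos']-[0,0,.054]))"
```

```text
t: 8.95
tcp_pos: [0.5372, -0.1267, 0.1882]
orientation: [-2.099, 0.251, 2.096]
wrist_force: [-1.8, -5.4, 7.0]
gripper_width: 0.0326
t: 9.15
tcp_pos: [0.5378, -0.1239, 0.1882]
orientation: [-2.099, 0.252, 2.096]
wrist_force: [-2.9, -5.8, 6.0]
gripper_width: 0.0329
t: 9.35
tcp_pos: [0.5381, -0.1227, 0.1882]
orientation: [-2.099, 0.253, 2.096]
wrist_force: [-3.3, -5.2, 5.8]
gripper_width: 0.0325
0.14511176042342408 -5.832599775383358 [-0.00644813  0.17722287  0.05617367]
```

```bash

python3 -m handwheel '[{"hand":0.7,"tx":0,"ty":-0.002,"tz":0,"yaw":0},{"hand":0.2,"tx":0,"ty":0,"tz":0,"yaw":0},{"hand":0.2,"tx":0,"ty":0,"tz":0,"yaw":0},{"hand":0.2,"tx":0,"ty":0,"tz":0,"yaw":0},{"hand":0.2,"tx":0,"ty":0,"tz":0,"yaw":0}]'
python3 - <<'E'
from g import *
p=totrk(trk(0,.172,.049)); q=proj("side",np.array([trk(0,.172,.049),trk(0,.191,.049)])); q2=proj("top",np.array([trk(0,.172,.049),trk(0,.191,.049)]))
for n in C:
    vision.get_image(n)
    for k in ("follower_grip","release_bar"): print(n,k,[(np.round(np.array(d["centre"])*[640,480],1),round(d["confidence"],2)) for d in vision.place_of(n,k)[:2]])
print(q,q2)
E
```

```text
t: 9.85
tcp_pos: [0.5385, -0.119, 0.1874]
orientation: [-2.097, 0.246, 2.097]
wrist_force: [0.7, -0.1, 0.4]
gripper_width: 0.0684
side follower_grip [(array([335.9, 217.9]), 0.65)]
side release_bar [(array([331.8, 219.1]), 0.54)]
top follower_grip []
top release_bar []
[[337.44868012 215.01041307]
 [333.77336063 219.06658222]] [[370.9714205  241.57111763]
 [362.65485616 239.86926854]]
```

The follower reads as locked: its grip in the side view is at (336,218), against (337,215) predicted for 0.140. The force is about 0. Next I'll lift and move toward the rack, with a quick mat-touch on the way to measure fingertip length.

```bash

python3 -m handwheel '[{"hand":0.2,"tx":-0.04,"ty":0,"tz":0,"yaw":0},{"hand":0.2,"tx":-0.06,"ty":0,"tz":0,"yaw":0},{"hand":0.2,"tx":-0.07,"ty":0,"tz":0,"yaw":0},{"hand":0.2,"tx":-0.05,"ty":0,"tz":0,"yaw":0}]'
python3 - <<'E'
from g import *
z=.0376
for n,b,ti in(("left",(227.9,254.5),(231.4,220.3)),("mid",(254.8,255.5),(258.3,222.1))):
    B=onz("top",b,z);E=onz("top",ti,z);print(n,"base",B.round(4),"tip",E.round(4),"mid",((B+E)/2).round(4),"len",np.linalg.norm(B-E).round(4),"ang",np.degrees(np.arctan2(*(E-B)[[1,0]])).round(1))
vision.get_image("side")
for d in vision.cut_out("side","cart_b_mid")[:5]:
    v,u=np.nonzero(np.array(d["pixels"]));c=[u.mean(),v.mean()];print("side",np.round(c),len(u),d["confidence"],onz("side",c,z).round(4))
vision.get_image("top")
for d in vision.cut_out("top","cart_b_mid")[:5]:
    v,u=np.nonzero(np.array(d["pixels"]));c=[u.mean(),v.mean()];print("top",np.round(c),len(u),d["confidence"],onz("top",c,z).round(4))
c=np.array([.0924,.9957,0])
go([.45,.03,.12],c)
save("side","s4.png",(230,150,400,360),2.8)
E
```

```text
t: 10.55
tcp_pos: [0.5386, -0.1195, 0.2995]
orientation: [-2.099, 0.247, 2.095]
wrist_force: [0.3, 0.3, 0.4]
gripper_width: 0.0684
left base [0.5373 0.2105 0.0376] tip [0.622  0.2022 0.0376] mid [0.5796 0.2063 0.0376] len 0.0851 ang -5.6
mid base [0.533  0.1449 0.0376] tip [0.6155 0.1358 0.0376] mid [0.5743 0.1404 0.0376] len 0.083 ang -6.3
side [225. 347.] 253 0.79 [0.6825 0.3179 0.0376]
side [244. 304.] 161 0.65 [0.6967 0.1883 0.0376]
side [293. 305.] 173 0.48 [0.5719 0.1432 0.0376]
side [328. 332.] 264 0.47 [0.4547 0.1831 0.0376]
top [246. 287.] 288 0.83 [0.4564 0.1658 0.0376]
top [192. 197.] 300 0.82 [0.6829 0.3001 0.0376]
top [256. 242.] 254 0.65 [0.5673 0.1416 0.0376]
t 10.75 tcp [ 0.5383 -0.1196  0.2977] w 0.0685 F [-0.7  0.1  0.2] q7 -1.7
 yaw -0.0226 shift tx,ty,tz [ 0.3551 -0.2816  0.2038]
```

View pics/s4.png

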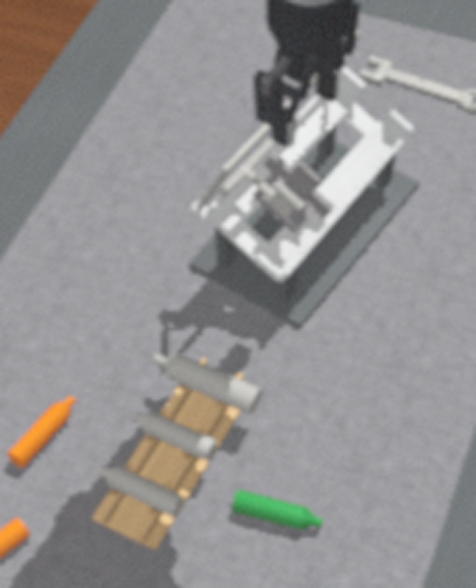

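The follower sits at the rear of the track, and the base ends of the short carts face the robot, at (208,443) and (165,500).

Next is the touch test on clear mat.

```bash

python3 -m handwheel '[{"hand":0.74,"tx":0,"ty":0,"tz":0,"yaw":-0.0113},{"hand":0.74,"tx":0,"ty":0,"tz":0,"yaw":-0.0113},{"hand":0.74,"tx":0,"ty":-0.056,"tz":0.041,"yaw":0},{"hand":0.74,"tx":0,"ty":-0.056,"tz":0.041,"yaw":0},{"hand":0.74,"tx":0,"ty":-0.056,"tz":0.041,"yaw":0}]'
python3 -m handwheel '[{"hand":0.74,"tx":0.03,"ty":-0.056,"tz":0.041,"yaw":0},{"hand":0.74,"tx":0.03,"ty":-0.056,"tz":0.04,"yaw":0},{"hand":0.74,"tx":0.08,"ty":0,"tz":0,"yaw":0},{"hand":0.74,"tx":0.08,"ty":0,"tz":0,"yaw":0},{"hand":0.74,"tx":0.08,"ty":0,"tz":0,"yaw":0}]'
python3 -m handwheel '[{"hand":0.74,"tx":0.05,"ty":0,"tz":0,"yaw":0},{"hand":0.74,"tx":0.04,"ty":0,"tz":0,"yaw":0},{"hand":0.74,"tx":0.02,"ty":0,"tz":0,"yaw":0},{"hand":0.74,"tx":0,"ty":0,"tz":0,"yaw":0}]'
```

```text
t: 11.3
tcp_pos: [0.4836, -0.0294, 0.2958]
orientation: [-2.171, 0.101, 2.177]
wrist_force: [0.6, 1.0, -0.0]
gripper_width: 0.0222
t: 11.8
tcp_pos: [0.4488, 0.0296, 0.1455]
orientation: [-2.173, 0.1, 2.175]
wrist_force: [1.1, -0.7, -1.1]
gripper_width: 0.0222
t: 12.2
tcp_pos: [0.4486, 0.0293, 0.0909]
orientation: [-2.17, 0.101, 2.178]
wrist_force: [-0.4, -0.4, 0.1]
gripper_width: 0.0225
```

```bash

python3 -m handwheel '[{"hand":0.74,"tx":0.012,"ty":0,"tz":0,"yaw":0},{"hand":0.74,"tx":0.004,"ty":0,"tz":0,"yaw":0}]'
python3 -m handwheel '[{"hand":0.74,"tx":0.008,"ty":0,"tz":0,"yaw":0},{"hand":0.74,"tx":0,"ty":0,"tz":0,"yaw":0}]'
python3 -m handwheel '[{"hand":0.74,"tx":0.006,"ty":0,"tz":0,"yaw":0},{"hand":0.74,"tx":0,"ty":0,"tz":0,"yaw":0}]'
```

```text
t: 12.4
tcp_pos: [0.45, 0.0293, 0.0846]
orientation: [-2.175, 0.101, 2.173]
wrist_force: [0.0, -0.2, -0.6]
gripper_width: 0.0224
t: 12.6
tcp_pos: [0.4498, 0.0293, 0.0805]
orientation: [-2.174, 0.101, 2.173]
wrist_force: [0.0, 0.3, 0.8]
gripper_width: 0.0216
t: 12.8
tcp_pos: [0.4497, 0.0293, 0.0773]
orientation: [-2.174, 0.101, 2.174]
wrist_force: [-0.5, 0.1, 0.6]
gripper_width: 0.022
```

```bash

python3 -m handwheel '[{"hand":0.74,"tx":0.005,"ty":0,"tz":0,"yaw":0},{"hand":0.74,"tx":0,"ty":0,"tz":0,"yaw":0}]'
python3 -m handwheel '[{"hand":0.74,"tx":0.005,"ty":0,"tz":0,"yaw":0},{"hand":0.74,"tx":0,"ty":0,"tz":0,"yaw":0}]'
python3 -c "
from g import *
c=np.array([.0995,.995,0]);k=np.array([.995,-.0995,0])
go(np.array([.5735,.141,.12])-.035*k,c)"
```

```text
t: 13.0
tcp_pos: [0.4496, 0.0293, 0.0747]
orientation: [-2.174, 0.101, 2.174]
wrist_force: [0.1, 0.6, 0.8]
gripper_width: 0.0222
t: 13.2
tcp_pos: [0.4498, 0.0293, 0.0727]
orientation: [-2.175, 0.101, 2.173]
wrist_force: [-0.5, -0.0, 7.4]
gripper_width: 0.0221
t 13.2 tcp [0.4498 0.0293 0.0727] w 0.0221 F [-0.5 -0.   7.4] q7 -2.01
 yaw 0.0011 shift tx,ty,tz [-0.0945 -0.2469 -0.154 ]
```

The tip length is confirmed at 73 mm with 22 mm opening. Next I'll pick the middle short cart by its base end, outside the saddles.

```bash

python3 -m handwheel '[{"hand":0.5,"tx":-0.08,"ty":0,"tz":0,"yaw":0},{"hand":0.5,"tx":-0.08,"ty":0,"tz":0,"yaw":0},{"hand":0.5,"tx":0,"ty":-0.049,"tz":-0.031,"yaw":0.001},{"hand":0.5,"tx":0,"ty":-0.049,"tz":-0.031,"yaw":0},{"hand":0.5,"tx":0,"ty":-0.049,"tz":-0.031,"yaw":0}]'
python3 -m handwheel '[{"hand":0.5,"tx":0,"ty":-0.05,"tz":-0.031,"yaw":0},{"hand":0.5,"tx":0,"ty":-0.05,"tz":-0.03,"yaw":0},{"hand":0.5,"tx":0,"ty":0,"tz":0,"yaw":0}]'
python3 - <<'E'
from g import *
c=np.array([.0995,.995,0]);k=np.array([.995,-.0995,0])
go(np.array([.5735,.141,.1056])-.035*k,c)
im=cv2.resize(vision.get_image("side")[240:360,240:350,::-1],None,fx=4,fy=4,interpolation=cv2.INTER_CUBIC)
cv2.imwrite("pics/s5.png",im)
E
```

```text
t: 13.7
tcp_pos: [0.5038, 0.0985, 0.1529]
orientation: [-2.171, 0.108, 2.169]
wrist_force: [0.5, -0.4, -0.6]
gripper_width: 0.0427
t: 14.0
tcp_pos: [0.5401, 0.1489, 0.1523]
orientation: [-2.174, 0.1, 2.169]
wrist_force: [-0.6, -0.2, -1.0]
gripper_width: 0.0428
t 14.0 tcp [0.5401 0.1489 0.1523] w 0.0428 F [-0.6 -0.2 -1. ] q7 -2.13
 yaw 0.0008 shift tx,ty,tz [0.0933 0.0093 0.0022]
```

View pics/s5.png

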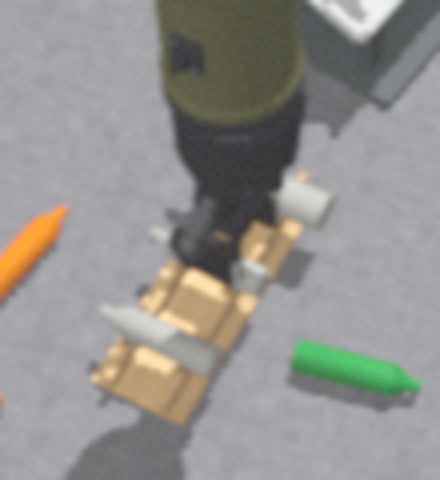

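The hand hovers over the middle cart's base end, with the cart base at (255,275). I'll correct 4.5 mm in y, descend and grip.

```bash

python3 -m handwheel '[{"hand":0.5,"tx":0.02,"ty":0.009,"tz":0.004,"yaw":0.001},{"hand":0.5,"tx":0.03,"ty":0,"tz":0,"yaw":0},{"hand":0.5,"tx":0.027,"ty":0,"tz":0,"yaw":0},{"hand":0.5,"tx":0.016,"ty":0,"tz":0,"yaw":0}]'
python3 -m handwheel '[{"hand":0.85,"tx":0,"ty":0,"tz":0,"yaw":0},{"hand":0.85,"tx":0,"ty":0,"tz":0,"yaw":0},{"hand":0.85,"tx":0,"ty":0,"tz":0,"yaw":0},{"hand":0.85,"tx":0,"ty":0,"tz":0,"yaw":0}]' 30
```

```text
t: 14.45
tcp_pos: [0.5346, 0.1385, 0.1044]
orientation: [-2.165, 0.118, 2.17]
wrist_force: [-0.7, 0.1, 0.0]
gripper_width: 0.0428
t: 14.85
tcp_pos: [0.5354, 0.1432, 0.1066]
orientation: [-2.167, 0.107, 2.166]
wrist_force: [-2.1, 8.2, 1.8]
gripper_width: 0.0203
```

```bash

python3 -m handwheel '[{"hand":0.85,"tx":-0.02,"ty":0,"tz":0,"yaw":0},{"hand":0.85,"tx":-0.04,"ty":0,"tz":0,"yaw":0},{"hand":0.85,"tx":-0.06,"ty":0,"tz":0,"yaw":0},{"hand":0.85,"tx":-0.08,"ty":0,"tz":0,"yaw":0},{"hand":0.85,"tx":-0.08,"ty":0,"tz":0,"yaw":0}]'
python3 - <<'E'
from g import *
im=cv2.resize(vision.get_image("side")[200:360,230:360,::-1],None,fx=4,fy=4,interpolation=cv2.INTER_CUBIC)
cv2.imwrite("pics/s6.png",im)
# target: cart at x=.004, y=.045 in track, grip -.036 from its middle, grip height: axis
G=trk(.004-.036,.045,.011); print("grip target",G)
T=G.copy(); T[2]+=.068; go(T,t); go([T[0],T[1],.28],t)
E
```

```text
t: 15.35
tcp_pos: [0.5354, 0.1393, 0.2478]
orientation: [-2.167, 0.116, 2.168]
wrist_force: [0.7, -0.1, -0.7]
gripper_width: 0.0204
grip target [ 0.50364904 -0.25044614  0.0824456 ]
t 15.4 tcp [0.5379 0.1402 0.2545] w 0.0205 F [2.7 0.2 3.3] q7 -2.1
 yaw 0.0201 shift tx,ty,tz [ 0.2061  0.7769 -0.1121]
t 15.4 tcp [0.5379 0.1402 0.2545] w 0.0205 F [2.7 0.2 3.3] q7 -2.1
 yaw 0.0201 shift tx,ty,tz [-0.053   0.7759 -0.1143]
```

View pics/s6.png

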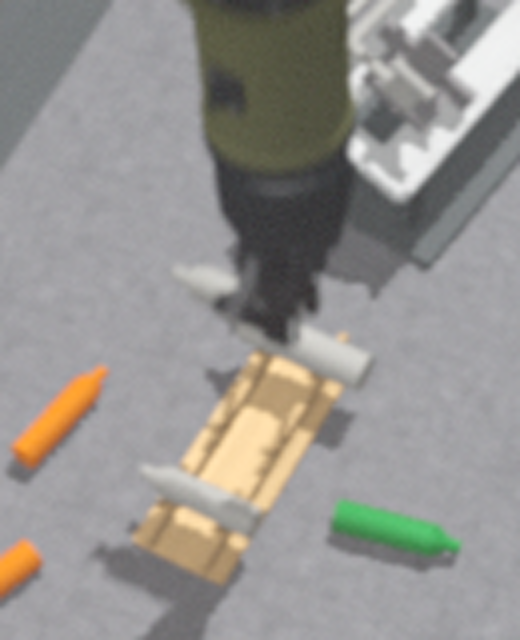

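The cart is held level by its base end, with its neck tip at (180,270). The cart's far end has to pass under the guard bar, so I'll come in from the robot side below the bar.

```bash
cat >> g.py <<'E'
def uz(uu,y,zaxis): # TCP for grip at horizontal offset uu, track y, axis height
    P=TR+y*t+uu*u; P[2]=zaxis+.068; return P
def where():
    s=telemetry.read_state();d=s["tcp_pos"]-TR
    print("t",round(s["t"],2),"u %.4f y %.4f zaxis %.4f"%(d@u,d@t,s["tcp_pos"][2]-.068),"w",round(s["gripper_width"],4),"F(u,t,z)",np.round([s["wrist_force"]@u,s["wrist_force"]@t,s["wrist_force"][2]],1))
E
python3 -c "
from g import *
go(uz(-.075,.045,.232),t)"
```

```text
t 15.4 tcp [0.5379 0.1402 0.2545] w 0.0205 F [2.7 0.2 3.3] q7 -2.1
 yaw 0.0201 shift tx,ty,tz [-0.0937  0.7757 -0.0319]
```

```bash

python3 -m handwheel '[{"hand":0.85,"tx":-0.05,"ty":0,"tz":0,"yaw":0.01},{"hand":0.85,"tx":-0.044,"ty":0,"tz":0,"yaw":0.01},{"hand":0.85,"tx":0,"ty":0.07,"tz":-0.003,"yaw":0},{"hand":0.85,"tx":0,"ty":0.08,"tz":-0.003,"yaw":0},{"hand":0.85,"tx":0,"ty":0.08,"tz":-0.003,"yaw":0}]'
python3 -m handwheel '[{"hand":0.85,"tx":0,"ty":0.08,"tz":-0.003,"yaw":0},{"hand":0.85,"tx":0,"ty":0.08,"tz":-0.003,"yaw":0},{"hand":0.85,"tx":0,"ty":0.08,"tz":-0.003,"yaw":0},{"hand":0.85,"tx":0,"ty":0.08,"tz":-0.003,"yaw":0},{"hand":0.85,"tx":0,"ty":0.08,"tz":-0.003,"yaw":0}]'
python3 -m handwheel '[{"hand":0.85,"tx":0,"ty":0.08,"tz":-0.003,"yaw":0},{"hand":0.85,"tx":0,"ty":0.065,"tz":-0.003,"yaw":0},{"hand":0.85,"tx":0,"ty":0,"tz":0,"yaw":0},{"hand":0.85,"tx":0,"ty":0,"tz":0,"yaw":0}]'
python3 -c "
from g import *
where();go(uz(-.075,.045,.232),t);go(uz(-.075,.045,.160),t)"
```

```text
t: 15.9
tcp_pos: [0.5132, 0.0257, 0.2935]
orientation: [-2.1, 0.244, 2.098]
wrist_force: [2.0, -0.8, -0.1]
gripper_width: 0.0206
t: 16.4
tcp_pos: [0.4743, -0.1711, 0.2935]
orientation: [-2.099, 0.245, 2.098]
wrist_force: [0.7, -0.5, -0.0]
gripper_width: 0.0206
t: 16.8
tcp_pos: [0.461, -0.2412, 0.2931]
orientation: [-2.097, 0.247, 2.098]
wrist_force: [-0.1, 1.1, -0.8]
gripper_width: 0.0205
t 16.8 u -0.0773 y 0.0441 zaxis 0.2251 w 0.0205 F(u,t,z) [-0.3  1.  -0.8]
t 16.8 tcp [ 0.461  -0.2412  0.2931] w 0.0205 F [-0.1  1.1 -0.8] q7 -1.41
 yaw -0.0001 shift tx,ty,tz [-0.0138 -0.0018 -0.0046]
t 16.8 tcp [ 0.461  -0.2412  0.2931] w 0.0205 F [-0.1  1.1 -0.8] q7 -1.41
 yaw -0.0001 shift tx,ty,tz [ 0.1302 -0.0018 -0.0046]
```

```bash

python3 -m handwheel '[{"hand":0.85,"tx":0.05,"ty":0,"tz":0,"yaw":0},{"hand":0.85,"tx":0.05,"ty":-0.002,"tz":0,"yaw":0},{"hand":0.85,"tx":0.03,"ty":0,"tz":0,"yaw":0},{"hand":0.85,"tx":0,"ty":0,"tz":-0.02,"yaw":0},{"hand":0.85,"tx":0,"ty":0,"tz":-0.02,"yaw":0}]'
python3 -m handwheel '[{"hand":0.85,"tx":0,"ty":0,"tz":-0.02,"yaw":0},{"hand":0.85,"tx":0,"ty":0,"tz":0,"yaw":0}]'
python3 -c "
from g import *
where()
im=cv2.resize(vision.get_image('side')[130:260,300:420,::-1],None,fx=4.5,fy=4.5,interpolation=cv2.INTER_CUBIC)
cv2.imwrite('pics/s7.png',im)"
```

```text
t: 17.3
tcp_pos: [0.4828, -0.2432, 0.2286]
orientation: [-2.1, 0.242, 2.099]
wrist_force: [0.3, 0.7, -0.3]
gripper_width: 0.0205
t: 17.5
tcp_pos: [0.4937, -0.2462, 0.2288]
orientation: [-2.103, 0.243, 2.097]
wrist_force: [0.0, -0.3, 0.3]
gripper_width: 0.0202
t 17.5 u -0.0443 y 0.0468 zaxis 0.1608 w 0.0202 F(u,t,z) [ 0.1 -0.3  0.3]
```

View pics/s7.png

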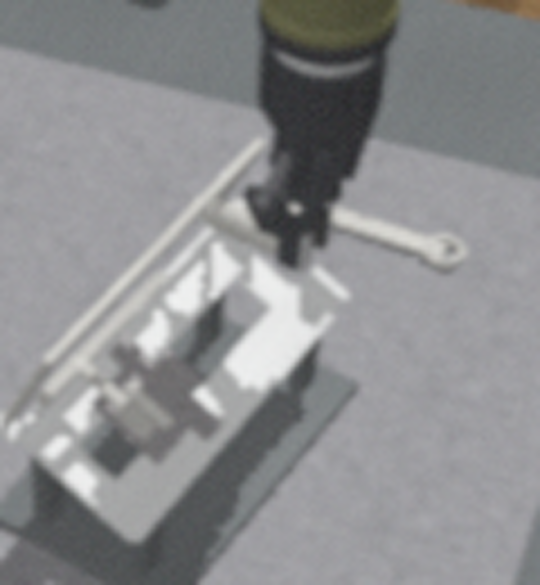

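The cart's neck, at (213,212), is under the guard bar and above the track. I'll lower it now, then ease it diagonally up-slope.

```bash

python3 -m handwheel '[{"hand":0.85,"tx":0.035,"ty":0,"tz":0,"yaw":0},{"hand":0.85,"tx":0.035,"ty":0,"tz":0,"yaw":0},{"hand":0.85,"tx":0.025,"ty":0,"tz":0,"yaw":0},{"hand":0.85,"tx":0,"ty":0,"tz":0,"yaw":0}]' 20
python3 -c "
from g import *
where()"
```

```text
t: 17.95
tcp_pos: [0.4904, -0.2458, 0.1791]
orientation: [-2.096, 0.242, 2.102]
wrist_force: [-0.1, -0.6, -1.4]
gripper_width: 0.02
t 17.95 u -0.0476 y 0.0465 zaxis 0.1111 w 0.02 F(u,t,z) [ 0.  -0.6 -1.4]
```

```bash

python3 -m handwheel '[{"hand":0.85,"tx":0.008,"ty":0,"tz":-0.002,"yaw":0},{"hand":0.85,"tx":0.008,"ty":0,"tz":-0.003,"yaw":0},{"hand":0.85,"tx":0,"ty":0,"tz":0,"yaw":0}]'
python3 -c "
from g import *
where()"
```

```text
t: 18.25
tcp_pos: [0.4941, -0.2468, 0.1725]
orientation: [-2.1, 0.244, 2.099]
wrist_force: [0.9, -0.2, 0.4]
gripper_width: 0.0199
t 18.25 u -0.0438 y 0.0463 zaxis 0.1045 w 0.0199 F(u,t,z) [ 0.9 -0.   0.4]
```

```bash

python3 -m handwheel '[{"hand":0.85,"tx":0.008,"ty":0,"tz":-0.003,"yaw":0},{"hand":0.85,"tx":0.008,"ty":0,"tz":-0.003,"yaw":0},{"hand":0.85,"tx":0,"ty":0,"tz":0,"yaw":0}]'
python3 -m handwheel '[{"hand":0.85,"tx":0.008,"ty":0,"tz":-0.004,"yaw":0},{"hand":0.85,"tx":0.008,"ty":0,"tz":-0.004,"yaw":0},{"hand":0.85,"tx":0,"ty":0,"tz":0,"yaw":0}]'
python3 -c "
from g import *
where()"
```

```text
t: 18.55
tcp_pos: [0.4963, -0.2471, 0.1639]
orientation: [-2.098, 0.243, 2.1]
wrist_force: [-3.5, 1.4, 2.0]
gripper_width: 0.0204
t: 18.85
tcp_pos: [0.4994, -0.2478, 0.1555]
orientation: [-2.095, 0.242, 2.102]
wrist_force: [-6.2, 0.7, 1.3]
gripper_width: 0.0205
t 18.85 u -0.0383 y 0.0466 zaxis 0.0875 w 0.0205 F(u,t,z) [-6.1 -0.8  1.3]
```

```bash

python3 -m handwheel '[{"hand":0.85,"tx":0.007,"ty":0,"tz":0,"yaw":0},{"hand":0.85,"tx":0,"ty":0,"tz":0,"yaw":0}]'
python3 -c "
from g import *
where()
vision.get_image('side')
for d in vision.cut_out('side','cart_b_mid')[:4]:
    v,u_=np.nonzero(np.array(d['pixels']));print(np.round([u_.mean(),v.mean()]),len(v),round(d['confidence'],2))
print(proj('side',np.array([trk(0,.045,.011),trk(-.04,.045,.011),trk(.04,.045,.011)])).round())
im=cv2.resize(vision.get_image('side')[140:240,310:410,::-1],None,fx=6,fy=6,interpolation=cv2.INTER_CUBIC)
cv2.imwrite('pics/s8.png',im)"
```

```text
t: 19.05
tcp_pos: [0.5001, -0.2481, 0.1525]
orientation: [-2.098, 0.243, 2.1]
wrist_force: [-3.9, 0.3, 2.3]
gripper_width: 0.0208
t 19.05 u -0.0376 y 0.0465 zaxis 0.0845 w 0.0208 F(u,t,z) [-3.9 -0.6  2.3]
[244. 304.] 215 0.8
[328. 332.] 237 0.53
[225. 347.] 269 0.5
[347. 189.] 43 0.44
[[356. 195.]
 [365. 204.]
 [346. 187.]]
```

The visible neck part at (347,189) matches the predicted (346,187), so the cart is practically flush. I'll release and retreat.

```bash

python3 -m handwheel '[{"hand":0.6,"tx":0,"ty":0,"tz":0,"yaw":0},{"hand":0.5,"tx":0,"ty":0,"tz":0,"yaw":0},{"hand":0.5,"tx":-0.02,"ty":0,"tz":0,"yaw":0},{"hand":0.5,"tx":-0.05,"ty":0,"tz":0.01,"yaw":0},{"hand":0.5,"tx":-0.08,"ty":0,"tz":0.02,"yaw":0}]'
python3 -m handwheel '[{"hand":0.5,"tx":-0.08,"ty":0,"tz":0.04,"yaw":0},{"hand":0.5,"tx":-0.07,"ty":-0.08,"tz":0,"yaw":0},{"hand":0.5,"tx":0,"ty":-0.08,"tz":0,"yaw":-0.01},{"hand":0.5,"tx":0,"ty":-0.08,"tz":0,"yaw":-0.01},{"hand":0.5,"tx":0,"ty":-0.08,"tz":0,"yaw":0}]'
python3 - <<'E'
from g import *
where()
vision.get_image('side')
for d in vision.cut_out('side','cart_b_mid')[:5]:
    v,u_=np.nonzero(np.array(d['pixels']));print(np.round([u_.mean(),v.mean()]),len(v),round(d['confidence'],2))
im=cv2.resize(vision.get_image('side')[150:250,290:400,::-1],None,fx=6,fy=6,interpolation=cv2.INTER_CUBIC)
for x in(-.049,-.006,.037):
  for y in(.034,.056):
    q=(proj('side',trk(x,y,.011))[0]-[290,150])*6; cv2.circle(im,tuple(int(v) for v in q),2,(0,0,255),-1)
cv2.imwrite('pics/s9.png',im)
c=np.array([.0995,.995,0]);k=np.array([.995,-.0995,0])
go(np.array([.5793,.2070,.16])-.036*k,c)
E
```

```text
t: 19.7
tcp_pos: [0.4859, -0.2445, 0.2277]
orientation: [-2.097, 0.242, 2.101]
wrist_force: [0.6, -0.3, 0.9]
gripper_width: 0.0428
t: 20.2
tcp_pos: [0.4959, -0.0841, 0.3024]
orientation: [-2.172, 0.112, 2.165]
wrist_force: [0.5, -0.3, -0.5]
gripper_width: 0.0431
t 20.2 u -0.0796 y 0.2051 zaxis 0.2344 w 0.0431 F(u,t,z) [ 0.6 -0.2 -0.5]
[327. 332.] 251 0.63
[226. 346.] 265 0.53
[244. 304.] 244 0.48
t 20.35 tcp [ 0.4959 -0.0825  0.302 ] w 0.0429 F [-0.2 -0.8 -0.1] q7 -1.62
 yaw 0.0 shift tx,ty,tz [ 0.2847 -0.5925 -0.0358]
```

View pics/s9.png

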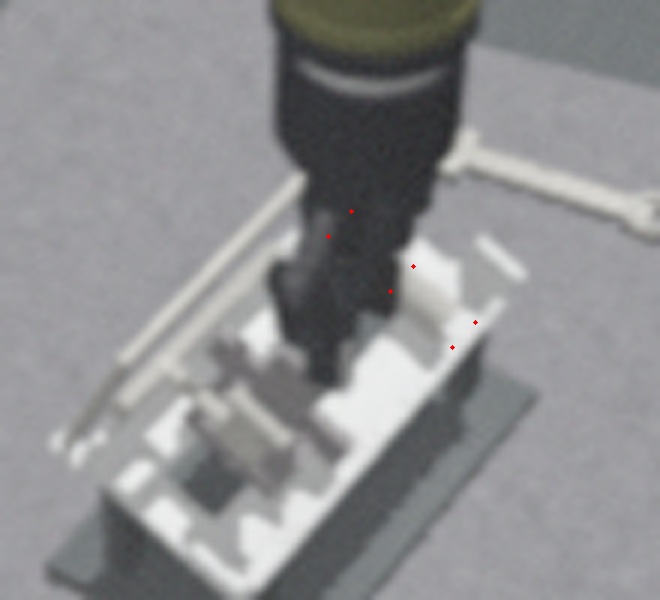

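The first cartridge lies across the track near (425,310), with the follower still at the rear. I'll go for the left cartridge.

```bash

python3 -m handwheel '[{"hand":0.5,"tx":0,"ty":-0.075,"tz":-0.005,"yaw":0},{"hand":0.5,"tx":0,"ty":-0.075,"tz":-0.005,"yaw":0},{"hand":0.5,"tx":0,"ty":-0.075,"tz":-0.005,"yaw":0},{"hand":0.5,"tx":0,"ty":-0.075,"tz":-0.005,"yaw":0},{"hand":0.5,"tx":0.04,"ty":-0.075,"tz":-0.005,"yaw":0}]'
python3 -m handwheel '[{"hand":0.5,"tx":0.06,"ty":-0.075,"tz":-0.005,"yaw":0},{"hand":0.5,"tx":0.07,"ty":-0.075,"tz":-0.005,"yaw":0},{"hand":0.5,"tx":0.07,"ty":-0.068,"tz":0,"yaw":0},{"hand":0.5,"tx":0.04,"ty":0,"tz":0,"yaw":0},{"hand":0.5,"tx":0,"ty":0,"tz":0,"yaw":0}]'
python3 - <<'E'
from g import *
vision.get_image("side")
for d in vision.cut_out("side","cart_b_mid")[:5]:
    v,u_=np.nonzero(np.array(d["pixels"]));q=[u_.mean(),v.mean()];print("side",np.round(q),len(v),onz("side",q,.0376).round(4))
c=np.array([.0995,.995,0]);k=np.array([.995,-.0995,0])
go(np.array([.5793,.2070,.1056])-.036*k,c)
E
```

```text
t: 20.85
tcp_pos: [0.5293, 0.0998, 0.2834]
orientation: [-2.172, 0.116, 2.159]
wrist_force: [1.3, -0.3, -0.5]
gripper_width: 0.0425
t: 21.35
tcp_pos: [0.5428, 0.2058, 0.1591]
orientation: [-2.164, 0.116, 2.174]
wrist_force: [0.3, -0.1, -0.5]
gripper_width: 0.043
side [226. 346.] 246 [0.6818 0.3162 0.0376]
side [327. 332.] 253 [0.4563 0.1839 0.0376]
side [244. 304.] 219 [0.6973 0.1898 0.0376]
side [358. 199.] 102 [ 0.5343 -0.3004  0.0376]
t 21.45 tcp [0.5444 0.2049 0.1623] w 0.0426 F [0.2 0.5 1.2] q7 -2.23
 yaw -0.0012 shift tx,ty,tz [ 0.1134 -0.0112  0.0029]
```

```bash

python3 -m handwheel '[{"hand":0.5,"tx":0.02,"ty":-0.010,"tz":0.003,"yaw":-0.001},{"hand":0.5,"tx":0.035,"ty":0,"tz":0,"yaw":0},{"hand":0.5,"tx":0.035,"ty":0,"tz":0,"yaw":0},{"hand":0.5,"tx":0.021,"ty":0,"tz":0,"yaw":0},{"hand":0.5,"tx":0,"ty":0,"tz":0,"yaw":0}]'
python3 -m handwheel '[{"hand":0.85,"tx":0,"ty":0,"tz":0,"yaw":0},{"hand":0.85,"tx":0,"ty":0,"tz":0,"yaw":0},{"hand":0.85,"tx":0,"ty":0,"tz":0,"yaw":0},{"hand":0.85,"tx":0,"ty":0,"tz":0,"yaw":0}]' 30
```

```text
t: 21.95
tcp_pos: [0.5423, 0.211, 0.1056]
orientation: [-2.17, 0.109, 2.172]
wrist_force: [-0.1, 0.2, 0.5]
gripper_width: 0.0426
t: 22.35
tcp_pos: [0.5429, 0.2116, 0.107]
orientation: [-2.172, 0.107, 2.169]
wrist_force: [-0.6, -0.5, 3.8]
gripper_width: 0.0204
```

```bash

python3 -m handwheel '[{"hand":0.85,"tx":-0.02,"ty":0,"tz":0,"yaw":0},{"hand":0.85,"tx":-0.05,"ty":0,"tz":0,"yaw":0},{"hand":0.85,"tx":-0.07,"ty":0,"tz":0,"yaw":0},{"hand":0.85,"tx":-0.08,"ty":0,"tz":0,"yaw":0},{"hand":0.85,"tx":-0.08,"ty":0,"tz":0,"yaw":0}]'
python3 -m handwheel '[{"hand":0.85,"tx":-0.05,"ty":0,"tz":0,"yaw":0.01},{"hand":0.85,"tx":-0.03,"ty":0,"tz":0,"yaw":0.01},{"hand":0.85,"tx":0,"ty":0,"tz":0,"yaw":0}]'
python3 -c "
from g import *
where();go(uz(-.078,.095,.232),t)
vision.get_image('side')
for d in vision.cut_out('side','cart_b_mid')[:6]:
    v,u_=np.nonzero(np.array(d['pixels']));print(np.round([u_.mean(),v.mean()]),len(v),round(d['confidence'],2))
s=telemetry.read_state();print(proj('side',s['tcp_pos']+[0,0,-.068]))"
```

```text
t: 22.85
tcp_pos: [0.5421, 0.2118, 0.2583]
orientation: [-2.17, 0.107, 2.171]
wrist_force: [0.8, -0.5, -0.6]
gripper_width: 0.0205
t: 23.15
tcp_pos: [0.5431, 0.2123, 0.2993]
orientation: [-2.106, 0.235, 2.096]
wrist_force: [0.0, 0.1, -0.8]
gripper_width: 0.0205
t 23.15 u -0.1021 y 0.5044 zaxis 0.2313 w 0.0205 F(u,t,z) [-0.   0.1 -0.8]
t 23.15 tcp [0.5431 0.2123 0.2993] w 0.0205 F [ 0.   0.1 -0.8] q7 -2.3
 yaw 0.0013 shift tx,ty,tz [-0.0038  0.8187 -0.0483]
[354. 195.] 186 0.76
[244. 304.] 221 0.72
[327. 332.] 243 0.71
[225. 347.] 243 0.58
[[287.6644417  290.54129421]]
```

```bash

python3 -m handwheel '[{"hand":0.85,"tx":0,"ty":0.06,"tz":-0.004,"yaw":0.001},{"hand":0.85,"tx":0,"ty":0.08,"tz":-0.005,"yaw":0},{"hand":0.85,"tx":0,"ty":0.08,"tz":-0.005,"yaw":0},{"hand":0.85,"tx":0,"ty":0.08,"tz":-0.005,"yaw":0},{"hand":0.85,"tx":0,"ty":0.08,"tz":-0.005,"yaw":0}]'
python3 -m handwheel '[{"hand":0.85,"tx":0,"ty":0.08,"tz":-0.005,"yaw":0},{"hand":0.85,"tx":0,"ty":0.08,"tz":-0.005,"yaw":0},{"hand":0.85,"tx":0,"ty":0.08,"tz":-0.005,"yaw":0},{"hand":0.85,"tx":0,"ty":0.08,"tz":-0.005,"yaw":0},{"hand":0.85,"tx":0,"ty":0.08,"tz":-0.004,"yaw":0}]'
python3 -m handwheel '[{"hand":0.85,"tx":0,"ty":0.038,"tz":0,"yaw":0},{"hand":0.85,"tx":0,"ty":0,"tz":0,"yaw":0},{"hand":0.85,"tx":0,"ty":0,"tz":0,"yaw":0}]'
python3 -c "
from g import *
where();go(uz(-.078,.095,.160),t)"
```

```text
t: 23.75
tcp_pos: [0.5098, 0.0225, 0.2948]
orientation: [-2.098, 0.242, 2.103]
wrist_force: [0.6, 1.1, 0.5]
gripper_width: 0.0203
t: 24.25
tcp_pos: [0.4758, -0.1748, 0.2949]
orientation: [-2.097, 0.241, 2.103]
wrist_force: [0.1, -1.2, 0.5]
gripper_width: 0.0206
t: 24.55
tcp_pos: [0.4721, -0.1916, 0.2951]
orientation: [-2.097, 0.242, 2.101]
wrist_force: [0.1, -0.4, 0.8]
gripper_width: 0.0204
t 24.55 u -0.0780 y 0.0950 zaxis 0.2271 w 0.0204 F(u,t,z) [ 0.1 -0.3  0.8]
t 24.55 tcp [ 0.4721 -0.1916  0.2951] w 0.0204 F [ 0.1 -0.4  0.8] q7 -1.5
 yaw 0.0004 shift tx,ty,tz [ 1.342e-01  1.000e-04 -2.000e-04]
```

```bash

python3 -m handwheel '[{"hand":0.85,"tx":0.05,"ty":0,"tz":0,"yaw":0},{"hand":0.85,"tx":0.05,"ty":0,"tz":0,"yaw":0},{"hand":0.85,"tx":0.034,"ty":0,"tz":0,"yaw":0},{"hand":0.85,"tx":0,"ty":0,"tz":-0.02,"yaw":0},{"hand":0.85,"tx":0,"ty":0,"tz":-0.02,"yaw":0}]'
python3 -m handwheel '[{"hand":0.85,"tx":0,"ty":0,"tz":-0.016,"yaw":0},{"hand":0.85,"tx":0,"ty":0,"tz":0,"yaw":0}]'
python3 -c "
from g import *
where()"
python3 -m handwheel '[{"hand":0.85,"tx":0.035,"ty":0,"tz":0,"yaw":0},{"hand":0.85,"tx":0.035,"ty":0,"tz":0,"yaw":0},{"hand":0.85,"tx":0.025,"ty":0,"tz":0,"yaw":0},{"hand":0.85,"tx":0,"ty":0,"tz":0,"yaw":0}]' 20
python3 -c "
from g import *
where()"
```

```text
t: 25.05
tcp_pos: [0.4932, -0.1955, 0.2294]
orientation: [-2.1, 0.24, 2.1]
wrist_force: [0.3, 0.6, -0.4]
gripper_width: 0.0209
t: 25.25
tcp_pos: [0.5018, -0.1984, 0.23]
orientation: [-2.103, 0.243, 2.097]
wrist_force: [-0.7, 0.3, -1.0]
gripper_width: 0.0205
t 25.25 u -0.0474 y 0.0952 zaxis 0.1620 w 0.0205 F(u,t,z) [-0.7  0.1 -1. ]
t: 25.65
tcp_pos: [0.4992, -0.1981, 0.1808]
orientation: [-2.097, 0.243, 2.101]
wrist_force: [0.1, -0.3, -0.2]
gripper_width: 0.0206
t 25.65 u -0.0501 y 0.0949 zaxis 0.1128 w 0.0206 F(u,t,z) [ 0.1 -0.3 -0.2]
```

```bash

python3 -m handwheel '[{"hand":0.85,"tx":0.01,"ty":0,"tz":-0.002,"yaw":0},{"hand":0.85,"tx":0.01,"ty":0,"tz":-0.002,"yaw":0},{"hand":0.85,"tx":0.008,"ty":0,"tz":-0.004,"yaw":0},{"hand":0.85,"tx":0,"ty":0,"tz":0,"yaw":0}]'
python3 -m handwheel '[{"hand":0.85,"tx":0.008,"ty":0,"tz":-0.005,"yaw":0},{"hand":0.85,"tx":0.008,"ty":0,"tz":-0.005,"yaw":0},{"hand":0.85,"tx":0.006,"ty":0,"tz":-0.005,"yaw":0},{"hand":0.85,"tx":0,"ty":0,"tz":0,"yaw":0}]'
python3 -c "
from g import *
where()"
```

```text
t: 26.05
tcp_pos: [0.5031, -0.1993, 0.1675]
orientation: [-2.097, 0.243, 2.101]
wrist_force: [-4.2, 1.0, 2.6]
gripper_width: 0.0198
t: 26.45
tcp_pos: [0.5108, -0.201, 0.1566]
orientation: [-2.098, 0.243, 2.1]
wrist_force: [-3.2, 0.9, 2.2]
gripper_width: 0.0206
t 26.45 u -0.0381 y 0.0948 zaxis 0.0886 w 0.0206 F(u,t,z) [-3.3  0.2  2.2]
```

```bash

python3 -m handwheel '[{"hand":0.85,"tx":0.006,"ty":0,"tz":0,"yaw":0},{"hand":0.85,"tx":0.004,"ty":0,"tz":0,"yaw":0},{"hand":0.85,"tx":0,"ty":0,"tz":0,"yaw":0}]'
python3 -m handwheel '[{"hand":0.6,"tx":0,"ty":0,"tz":0,"yaw":0},{"hand":0.5,"tx":0,"ty":0,"tz":0,"yaw":0},{"hand":0.5,"tx":-0.02,"ty":0,"tz":0,"yaw":0},{"hand":0.5,"tx":-0.05,"ty":0,"tz":0.01,"yaw":0},{"hand":0.5,"tx":-0.08,"ty":0,"tz":0.02,"yaw":0}]'
python3 -m handwheel '[{"hand":0.25,"tx":-0.08,"ty":0,"tz":0.07,"yaw":0},{"hand":0.25,"tx":-0.05,"ty":0,"tz":0.08,"yaw":0},{"hand":0.25,"tx":0,"ty":0,"tz":0.08,"yaw":0},{"hand":0.25,"tx":0,"ty":0,"tz":0.08,"yaw":0}]'
python3 - <<'E'
from g import *
where()
im=vision.get_image('side')
for d in vision.cut_out('side','cart_b_mid')[:6]:
    v,u_=np.nonzero(np.array(d['pixels']));print(np.round([u_.mean(),v.mean()]),len(v),round(d['confidence'],2))
for y in(.045,.095): print(y,proj('side',trk(-.006,y,.011)))
T=trk(0,.172,.049)-.009*u; T[2]=.188; go(T,t)
a=cv2.resize(im[150:250,290:400,::-1],None,fx=4,fy=4,interpolation=cv2.INTER_CUBIC)
tp=vision.get_image('top')
b=cv2.resize(tp[200:300,335:435,::-1],None,fx=3.5,fy=4,interpolation=cv2.INTER_CUBIC)
cv2.imwrite('pics/f1.png',np.hstack([a,b]))
E
```

```text
t: 26.75
tcp_pos: [0.5112, -0.2011, 0.1517]
orientation: [-2.1, 0.243, 2.098]
wrist_force: [-3.2, 0.3, 3.0]
gripper_width: 0.0204
t: 27.25
tcp_pos: [0.496, -0.1972, 0.2264]
orientation: [-2.096, 0.242, 2.102]
wrist_force: [-0.1, -0.0, 0.5]
gripper_width: 0.043
t: 27.65
tcp_pos: [0.3465, -0.1623, 0.2908]
orientation: [-2.103, 0.244, 2.096]
wrist_force: [-0.5, -0.6, 0.7]
gripper_width: 0.0639
t 27.65 u -0.2069 y 0.0944 zaxis 0.2228 w 0.0639 F(u,t,z) [-0.4 -0.7  0.7]
[243. 304.] 234 0.61
[327. 332.] 251 0.57
[354. 195.] 175 0.45
0.045 [[357.00989389 196.56188376]]
0.095 [[348.27913122 206.25551   ]]
t 27.75 tcp [ 0.3427 -0.1615  0.2901] w 0.0641 F [ 1.  -0.6  0.1] q7 -1.45
 yaw 0.0001 shift tx,ty,tz [ 0.2034 -0.1554 -0.3626]
```

View pics/f1.png

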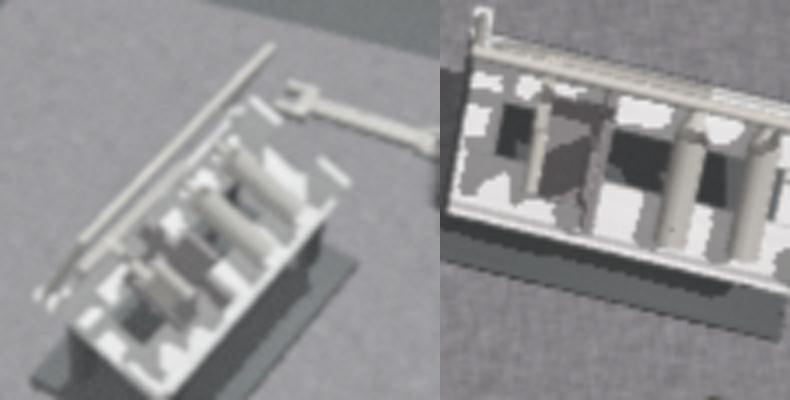

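Both cartridges lie square across the track, in the top view at about (685,190) and (755,200), and the follower is locked at the rear with its lever bar at (537,150). I'll go back over the follower.

```bash

python3 -m handwheel '[{"hand":0.25,"tx":0,"ty":-0.031,"tz":-0.072,"yaw":0},{"hand":0.25,"tx":0,"ty":-0.031,"tz":-0.072,"yaw":0},{"hand":0.25,"tx":0,"ty":-0.031,"tz":-0.072,"yaw":0},{"hand":0.25,"tx":0,"ty":-0.031,"tz":-0.072,"yaw":0},{"hand":0.25,"tx":0,"ty":-0.031,"tz":-0.072,"yaw":0}]'
python3 -m handwheel '[{"hand":0.25,"tx":0,"ty":0,"tz":0,"yaw":0},{"hand":0.25,"tx":0,"ty":0,"tz":0,"yaw":0}]'
python3 -c "
from g import *
go([.5368,-.1261,.188],t)"
```

```text
t: 28.3
tcp_pos: [0.5433, -0.1279, 0.2896]
orientation: [-2.101, 0.243, 2.098]
wrist_force: [0.3, -0.1, -0.1]
gripper_width: 0.0638
t: 28.5
tcp_pos: [0.5417, -0.1279, 0.2888]
orientation: [-2.099, 0.241, 2.1]
wrist_force: [-1.0, -0.1, -0.5]
gripper_width: 0.0642
t 28.5 tcp [ 0.5417 -0.1279  0.2888] w 0.0642 F [-1.  -0.1 -0.5] q7 -1.67
 yaw 0.0006 shift tx,ty,tz [ 0.2016 -0.0011  0.0102]
```

```bash

python3 -m handwheel '[{"hand":0.25,"tx":0.04,"ty":-0.001,"tz":0.010,"yaw":0},{"hand":0.25,"tx":0.06,"ty":0,"tz":0,"yaw":0},{"hand":0.25,"tx":0.04,"ty":0,"tz":0,"yaw":0},{"hand":0.25,"tx":0,"ty":0,"tz":0,"yaw":0}]'
python3 -c "
from g import *
go([.5368,-.1261,.188],t)"
python3 -m handwheel '[{"hand":0.25,"tx":0.03,"ty":0,"tz":0,"yaw":0},{"hand":0.25,"tx":0.025,"ty":0,"tz":0,"yaw":0},{"hand":0.25,"tx":0,"ty":0,"tz":0,"yaw":0}]'
python3 -c "
from g import *
go([.5368,-.1261,.188],t)"
```

```text
t: 28.9
tcp_pos: [0.5337, -0.127, 0.2174]
orientation: [-2.093, 0.244, 2.104]
wrist_force: [-0.3, -0.7, 0.2]
gripper_width: 0.0641
t 28.9 tcp [ 0.5337 -0.127   0.2174] w 0.0641 F [-0.3 -0.7  0.2] q7 -1.69
 yaw 0.0002 shift tx,ty,tz [ 0.0587 -0.0033 -0.0058]
t: 29.2
tcp_pos: [0.535, -0.1269, 0.1913]
orientation: [-2.097, 0.244, 2.101]
wrist_force: [-0.7, -1.2, 0.7]
gripper_width: 0.064
t 29.2 tcp [ 0.535  -0.1269  0.1913] w 0.064 F [-0.7 -1.2  0.7] q7 -1.7
 yaw 0.0003 shift tx,ty,tz [ 0.0066 -0.0023 -0.0031]
```

```bash

python3 -m handwheel '[{"hand":0.25,"tx":0.006,"ty":-0.002,"tz":-0.002,"yaw":0},{"hand":0.45,"tx":0,"ty":0,"tz":0,"yaw":0},{"hand":0.7,"tx":0,"ty":0,"tz":0,"yaw":0},{"hand":0.7,"tx":0,"ty":0,"tz":0,"yaw":0},{"hand":0.7,"tx":0,"ty":0,"tz":0,"yaw":0}]' 50
python3 -c "
from g import *
s=telemetry.read_state();print((s['tcp_pos']-[.5041,-.2638,.1882])@t,s['wrist_force']@t,totrk(s['tcp_pos']-[0,0,.054]))"
```

```text
t: 29.7
tcp_pos: [0.537, -0.1279, 0.1905]
orientation: [-2.101, 0.248, 2.097]
wrist_force: [-2.7, -4.7, 8.2]
gripper_width: 0.0323
0.13976714100779097 -5.2271676248657055 [-0.00542398  0.17187825  0.05822811]
```

```bash

python3 -m handwheel '[{"hand":0.7,"tx":0,"ty":0.008,"tz":0,"yaw":0},{"hand":0.7,"tx":0,"ty":0.012,"tz":0,"yaw":0},{"hand":0.7,"tx":0,"ty":0.014,"tz":0,"yaw":0},{"hand":0.7,"tx":0,"ty":0.014,"tz":0,"yaw":0},{"hand":0.7,"tx":0,"ty":0.014,"tz":0,"yaw":0}]'
python3 -m handwheel '[{"hand":0.7,"tx":0,"ty":0.014,"tz":0,"yaw":0},{"hand":0.7,"tx":0,"ty":0.014,"tz":0,"yaw":0},{"hand":0.7,"tx":0,"ty":0.014,"tz":0,"yaw":0},{"hand":0.7,"tx":0,"ty":0.014,"tz":0,"yaw":0},{"hand":0.7,"tx":0,"ty":0.014,"tz":0,"yaw":0}]'
python3 -m handwheel '[{"hand":0.7,"tx":0,"ty":0.014,"tz":0,"yaw":0},{"hand":0.7,"tx":0,"ty":0.01,"tz":0,"yaw":0},{"hand":0.7,"tx":0,"ty":0,"tz":0,"yaw":0}]'
python3 -c "
from g import *
s=telemetry.read_state();print((s['tcp_pos']-[.5041,-.2638,.1882])@t,s['wrist_force']@t)"
```

```text
t: 30.2
tcp_pos: [0.5298, -0.1579, 0.1905]
orientation: [-2.101, 0.247, 2.097]
wrist_force: [-3.8, -3.1, 8.4]
gripper_width: 0.0328
t: 30.7
tcp_pos: [0.5216, -0.1918, 0.1905]
orientation: [-2.101, 0.247, 2.098]
wrist_force: [-3.3, -2.4, 8.9]
gripper_width: 0.0326
t: 31.0
tcp_pos: [0.5185, -0.2045, 0.1905]
orientation: [-2.1, 0.249, 2.097]
wrist_force: [-4.1, -3.9, 9.7]
gripper_width: 0.0324
0.06105844138492533 -4.702820069685077
```

```bash

python3 -m handwheel '[{"hand":0.7,"tx":0,"ty":0.008,"tz":0,"yaw":0},{"hand":0.7,"tx":0,"ty":0.008,"tz":0,"yaw":0},{"hand":0.7,"tx":0,"ty":0.008,"tz":0,"yaw":0},{"hand":0.7,"tx":0,"ty":0.006,"tz":0,"yaw":0},{"hand":0.7,"tx":0,"ty":0,"tz":0,"yaw":0}]'
python3 -m handwheel '[{"hand":0.7,"tx":0,"ty":0.005,"tz":0,"yaw":0},{"hand":0.7,"tx":0,"ty":0.005,"tz":0,"yaw":0},{"hand":0.7,"tx":0,"ty":0,"tz":0,"yaw":0}]'
python3 -c "
from g import *
s=telemetry.read_state();print((s['tcp_pos']-[.5041,-.2638,.1882])@t,s['wrist_force']@t)
vision.get_image('side')
for d in vision.cut_out('side','cart_b_mid')[:6]:
    v,u_=np.nonzero(np.array(d['pixels']));print(np.round([u_.mean(),v.mean()]),len(v),round(d['confidence'],2))
print([proj('side',trk(-.004,y,.011)) for y in (.011,.033)])"
```

```text
t: 31.5
tcp_pos: [0.5151, -0.2186, 0.1905]
orientation: [-2.1, 0.248, 2.098]
wrist_force: [-3.6, -3.2, 8.6]
gripper_width: 0.0323
t: 31.8
tcp_pos: [0.514, -0.2233, 0.1905]
orientation: [-2.1, 0.248, 2.098]
wrist_force: [-3.5, -3.8, 8.9]
gripper_width: 0.0327
0.041707526645422294 -4.45952175027664
[326. 332.] 214 0.69
[225. 347.] 246 0.6
[305. 286.] 354 0.58
[244. 304.] 202 0.56
[array([[362.2931076 , 189.74491956]]), array([[358.57989044, 193.86006839]])]
```

```bash

python3 -m handwheel '[{"hand":0.7,"tx":0,"ty":0.003,"tz":0,"yaw":0},{"hand":0.7,"tx":0,"ty":0,"tz":0,"yaw":0}]'
python3 -m handwheel '[{"hand":0.7,"tx":0,"ty":0.003,"tz":0,"yaw":0},{"hand":0.7,"tx":0,"ty":0,"tz":0,"yaw":0}]'
python3 -c "
from g import *
s=telemetry.read_state();print((s['tcp_pos']-[.5041,-.2638,.1882])@t,s['wrist_force']@t)"
```

```text
t: 32.1
tcp_pos: [0.5137, -0.2246, 0.1905]
orientation: [-2.1, 0.248, 2.098]
wrist_force: [-3.3, -2.8, 9.0]
gripper_width: 0.0325
t: 32.3
tcp_pos: [0.5136, -0.2251, 0.1905]
orientation: [-2.1, 0.246, 2.098]
wrist_force: [-4.0, -1.1, 9.6]
gripper_width: 0.0325
0.039887140364814104 -2.03909152745043
```

```bash

python3 -m handwheel '[{"hand":0.7,"tx":0,"ty":0.003,"tz":0,"yaw":0},{"hand":0.7,"tx":0,"ty":0,"tz":0,"yaw":0}]'
python3 -m handwheel '[{"hand":0.45,"tx":0,"ty":0,"tz":0,"yaw":0},{"hand":0.25,"tx":0,"ty":0,"tz":0,"yaw":0},{"hand":0.2,"tx":0,"ty":0,"tz":0,"yaw":0},{"hand":0.2,"tx":0,"ty":0,"tz":0,"yaw":0}]'
python3 -m handwheel '[{"hand":0.2,"tx":-0.03,"ty":0,"tz":0,"yaw":0},{"hand":0.2,"tx":-0.05,"ty":0,"tz":0,"yaw":0},{"hand":0.2,"tx":-0.07,"ty":0,"tz":0,"yaw":0},{"hand":0.2,"tx":-0.06,"ty":0,"tz":0.05,"yaw":0},{"hand":0.2,"tx":0,"ty":0,"tz":0.08,"yaw":0}]'
python3 -m handwheel '[{"hand":0.2,"tx":0,"ty":0,"tz":0.08,"yaw":0},{"hand":0.2,"tx":0,"ty":0,"tz":0.08,"yaw":0},{"hand":0.2,"tx":0,"ty":0,"tz":0.08,"yaw":0},{"hand":0.2,"tx":0,"ty":0,"tz":0,"yaw":0}]'
python3 - <<'E'
from g import *
where()
for n in C:
    im=vision.get_image(n)
    for q in("cart_b_mid","follower_grip","release_bar","cart_long_mid"):
        print(n,q,[(np.round(np.array(d["centre"])*[640,480],1).tolist(),round(d["confidence"],2)) for d in vision.place_of(n,q)[:5]])
    print("pred carts",[proj(n,trk(-.004,y,.011))[0].round(1) for y in(.011,.033)],"grip",proj(n,trk(0,.072,.049))[0].round(1),"bar",proj(n,trk(0,.091,.049))[0].round(1))
    for d in vision.cut_out(n,"cart_b_mid")[:6]:
        v,u_=np.nonzero(np.array(d['pixels']));c=np.array([u_.mean(),v.mean()])
        P=np.c_[u_,v]-c;w,E=np.linalg.eigh(np.cov(P.T));print("  ",c.round(1),len(v),"dir",np.degrees(np.arctan2(E[1,1],E[0,1])).round(1)%180)
    a,b=[proj(n,trk(x,.03,.011))[0] for x in(-.04,.04)];print("  track x dir",np.degrees(np.arctan2(*(b-a)[::-1])).round(1)%180)
E
```

```text
t: 32.5
tcp_pos: [0.5135, -0.2253, 0.1905]
orientation: [-2.1, 0.243, 2.098]
wrist_force: [-3.1, 2.6, 11.1]
gripper_width: 0.0324
t: 32.9
tcp_pos: [0.5135, -0.2261, 0.1889]
orientation: [-2.099, 0.244, 2.099]
wrist_force: [0.5, -0.8, -0.2]
gripper_width: 0.0682
t: 33.4
tcp_pos: [0.4527, -0.2116, 0.2972]
orientation: [-2.109, 0.245, 2.092]
wrist_force: [0.2, 0.0, 0.4]
gripper_width: 0.0685
t: 33.8
tcp_pos: [0.3283, -0.1824, 0.2937]
orientation: [-2.094, 0.245, 2.102]
wrist_force: [1.8, -0.3, 0.6]
gripper_width: 0.0685
t 33.8 u -0.2199 y 0.0707 zaxis 0.2257 w 0.0685 F(u,t,z) [1.8 0.1 0.6]
side cart_b_mid [([222.2, 345.7], 0.74), ([327.0, 334.0], 0.52), ([244.2, 301.8], 0.5), ([356.8, 186.3], 0.45)]
side follower_grip [([356.4, 193.7], 0.78)]
side release_bar [([353.0, 200.5], 0.73)]
side cart_long_mid [([305.9, 283.5], 0.7)]
pred carts [array([362.3, 189.7]), array([358.6, 193.9])] grip [355.9 194.6] bar [352.5 198.4]
   [244.6 303.2] 237 dir 134.4
   [328.4 332.1] 233 dir 16.099999999999994
   [224.5 347.5] 249 dir 142.9
  track x dir 41.80000000000001
top cart_b_mid [([248.3, 288.7], 0.81), ([441.7, 251.0], 0.78), ([190.7, 195.7], 0.78), ([245.4, 191.2], 0.49)]
top follower_grip [([415.9, 251.0], 0.92)]
top release_bar [([409.9, 251.3], 0.76)]
top cart_long_mid [([282.3, 239.9], 0.75)]
pred carts [array([439.2, 252.7]), array([429.8, 250.8])] grip [415.  250.6] bar [406.6 248.9]
   [246.3 287.6] 286 dir 84.7
   [245.4 190.5] 296 dir 11.400000000000006
   [438.4 251.9] 325 dir 106.1
  track x dir 104.7
```

```bash
python3 -c "
from station import ticket
print(ticket.finish_job())"
```

```text
the job is handed in; nothing more can be done
None
```

I reloaded the dispenser and handed the job in at about t = 34 s of the 67 s allowed. The hand-in reports no verdict, so I'm relying on my own last checks.

- **Follower back:** I squeezed the lever and slid the follower back 146 mm. On letting go it locked, and the hand later met it at 0.140 m.
- **Cartridges:** The tool could only point straight down, so I gripped each short cartridge by its base end and brought it in under the guard bar. The last picture I viewed, taken before the follower came forward, showed both lying square across the track.
- **Follower forward:** I kept the lever squeezed and eased the follower forward until the force showed it pressing on the cartridges, at 0.040 m by hand travel. Then I let go and moved clear.

**Last checks:**
- The networks saw the follower's grip within about 1 px of where 0.040 m predicts, in both cameras.
- The front cartridge was within about 1 px of its predicted place and 1.4° of square.
- The hand was clear of everything, so nothing touched the fingers.
- The long cartridge was still in the rack.

**What the checks did not settle:**
- After the follower came forward, neither camera reported the rear cartridge clearly by itself. I infer its place from the follower stopping at 0.040 m against both.
- The lever bar was detected about 2–4 px from its rest position, too coarse to confirm its angle.
- I did not re-measure the can, wrench or jar at the end, but no move went near the can or jar, and the hand only passed high over the wrench.

My first batch of moves was refused because I left out some keys, and nothing moved.

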